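# Clamp a terminal strip in the test fixture with the toggle clamp

### The arm

A 6-joint arm with a two-finger parallel gripper is mounted at the origin on a cart in front of the work surface, level with it; the furniture and walls round the work are solid. World frame = base frame: x ahead of the robot, y to its left, z up, the work surface at z = 0. Lengths are in m, angles in rad, forces in N, time in s.
With the tool pointing down it reaches from about 0.225 to 0.875 m from the base axis. Payload 3.4 kg.
Tool frame: the origin (TCP) lies at the very end of the fingers, on their centre line; the grasp point (between the pads) lies 19 mm behind it; z points along the fingers, y is the line along which they close (so a half turn about z gives the same grasp; the last joint's range is limited). The gripper opens to 85 mm and grips with 20 to 120 N. Pads are 22 mm wide; open, the fingers measure 114 mm over their backs; the gripper's body (76 mm by 85 mm) begins 54 mm behind the grasp point. The pads swing forward as they close: fully open they stand 13 mm farther back than shut.
Start: joints at [0.992, 0.276, 1.505, -0, 1.361, -0.121], TCP at [0.254, 0.516, 0.194] pointing down, gripper open.
Joint ranges: [-2.89, 2.89], [-0.75, 2.08], [0.22, 2.7], [-1.18, 4.32], [0.11, 2.71], [-2.7, 2.7]. Speed limits (rad/s): [2.57, 2.57, 3.14, 3.14, 3.14, 3.14].

### API

Orientations are given as a unit quaternion [w, x, y, z].
In Python, from rig import get_state, optics, sign_off gives the robot as it stands.
- The arm moves only by the tool send_rows, never from a script. Its argument "increments" is a list of rows, each an object with "gripper": the gripper's target within -1 to 1 (shut at 1, half-way at 0, fully open at -1); "linear": the shift along the world's x, y, z in m, a list of three; "delta_rot": the turn, a rotation vector about the world's x, y, z in rad, a list of three. In form: [{"gripper": gripper, "linear": [dx, dy, dz], "delta_rot": [rx, ry, rz]}, ...]. A call has 1 to 8 rows; each row is the pose to reach, as a shift and turn from the pose commanded when the call began; what a row does not reach only later rows make up. A row lasts 1/10 s, in which the tool goes at most 50 mm and 8.59 degrees, less where a joint would pass 70% of its speed; a pose out of reach is approached as far as the arm can. A call with a gripper value outside its range is refused whole. The fingers move at their own pace and stop on an object; "newtons" is the grip in N (left out, the last holds). Time passes only in rows, so rows that repeat a pose let the fingers close. It gives the time, the measured TCP pose, the force, the opening and the grip force at its end, in the units of the state.
- get_state(): the state, without advancing time (a new reading comes with each control period).
- optics.get_image(name): name is "scene" or "top" or "wrist"; returns a dict with "pixels" (480x640x3 uint8, blue, green, red), "K" (3x3 intrinsics, pixels), "rvec" (rotation vector, rad) and "tvec" (3), from world to camera coordinates, as OpenCV has them; the wrist camera has in their place "T_tool_cam" (4x4, takes a point from camera to tool coordinates, whose origin is the TCP and whose axes are the flange's). Camera axes: x right, y down, z forward; pixel columns grow to the right and rows downward; lengths in m; the calibration is good to about 2 mm. A picture is of the moment at which its call begins: read the wrist's pose just before it. There is no depth.
- sign_off(): hands the job in; it is judged then, once.
The state is a dict: "clock": time; "qpos": joint angles; "qd": joint speeds; "effort": joint torques, N m; "position": TCP position; "ee_rot": TCP orientation; "contact_force": force on the tool from outside, world axes, zero at the start; "moment": the same for the moment, N m; "width": finger opening in m; "gripper_force": force on a finger pad.
Only numpy, scipy, OpenCV 4.12 (cv2) and the standard library are available. Lean on these libraries where they do the work, as an engineer would, in place of code of your own. Each camera call takes 0.05 s, during which the arm holds its last target. There are 200 camera calls.

### The job

Clamp the loose white terminal strip in the fixture for its test: lay it lengthwise in the channel, flat and between the rails, and slide it under the raised clamp arm until its end is felt against the screw tip of the end stop, pressing it there for a moment with about 5 N and never more than 12 N. Then push the clamp handle over and down past its dead point until it stays down by itself with the pad holding the strip down in that place; do not lean on the handle with more than about 25 N, and leave the other things on the table where they are.

Things in the scene. Friction and masses are not known exactly. Their poses are not given: they have to be found in the camera images.
- fixture: Fixed clamping fixture: aluminium plate 265 x 70 mm, 12 mm thick, on the table, with a channel and a toggle clamp. Origin at the plate's underside on the channel's centre line; x runs along the channel towards the end stop and the clamp, y across, z up. The plate spans x -150 to +115 mm; the clamp stands at x 48 to 110 mm. Its place and yaw vary.
- channel (a point): Middle of the channel's floor (the plate's top, 12 mm above the table), 60 mm before the fixture's origin along x; fixture axes. Two steel rails, 22 mm apart and 5 mm high with bevelled inner edges, run from fixture x -145 to +3 mm. Open above and at the -x end.
- pad_spot (a point): Where the clamp's pad (16 mm across) meets the strip's top: fixture x = -22 mm, y = 0, 28 mm above the table. With the clamp open the pad hangs about 25 mm above this point, and the arm and its spindle fill the space over fixture x -40 to +60 mm, from 50 to 110 mm above the table.
- stop: End stop across the channel: steel block 28 mm wide, 16 mm high, with an adjusting screw whose round tip (12 mm) is what the strip's end must touch. Origin on the plate's top, centre line; fixture axes; set anew up to 5 mm either way along x. The tip is rigid, 8 mm up, and lies at stop x = 0 give or take 7 mm: the screw's setting varies and is not reported, so feel for it. Block face at x = +11 mm.
- strip_center (a point): Centre of the loose white terminal strip, 8 mm above its underside: 18 mm wide (its x), 72 mm long (its y), 16 mm high, 35 to 70 g, ends alike. Starts flat on the table, left of the fixture. In the channel (its y along fixture x, either way round) it stands 11 mm above the rails with 2 mm play each side; against the stop its centre is 36 mm from the screw's tip.
- handle (a joint): Clamp handle angle (rad): 0 open, lever 80 degrees above horizontal, leaning to fixture +x; grows as it swings over to +x and down. Dead point 1.17 (lever 13 degrees up); rigid end stop 1.31 (5 degrees up). Short of the dead point a spring throws it open; past it, it goes to the end by itself. It takes 5 to 10 N square to the lever at the grip point, falling to nothing at the dead point.
- handle_pivot (a point): The handle's pivot, at fixture x = 94 mm, 26 mm above the table, in the channel's centre plane; the pivot's axis is fixture y.
- handle_grip (a point): Point on the axis of the handle's round black grip (18 mm thick), 95 mm from the pivot; the grip runs from 48 to 126 mm from the pivot. It moves on a 95 mm circle about the pivot in the fixture's x-z plane. With the clamp open, push its side that faces the strip (fixture -x); as it comes down, that side becomes its upper side.
- clamp_pad (a joint): How far the clamp's sprung pad is pressed back into the arm (m): 0 when it touches nothing, about 0.0035 when the clamp is closed on the strip; 6 N per mm.
- lug_carton: Bystander: small printed carton 50 x 68 x 34 mm behind the fixture. Origin at its underside.
- tape_roll: Bystander: roll of black tape, 66 mm across and 19 mm high, near the table's front edge. Origin at its underside.
- rocker: Bystander: black rocker switch 34 x 31 x 25 mm between the fixture and the water bath. Origin at its underside.

How it is judged:
On the way, in this order (a step that is already met when the one before it is completed fails the run):
1. the strip lies flat in the channel and is pressed against the end stop (over 2 N) while the clamp is still open (x of strip_center in the frame of stop between -0.045 and -0.027 m and y of strip_center in the frame of stop between -0.004 and 0.004 m and z of strip_center in the frame of stop between 0.004 and 0.012 m and angle between the y axis of strip_center and the x axis of fixture, either way round below 0.08 rad and contact force between strip and stop above 2 N and value of joint handle below 0.3 rad), for 0.2 s.
2. the handle is past its dead point and the pad presses on the strip (value of joint handle above 1.24 rad and value of joint clamp_pad above 0.002 m), for 0.2 s.
At the end, for the whole second after the job is handed in: The handle stays down past its dead point (over 1.24 rad), the strip presses the sprung pad back more than 2 mm, and the strip rests flat in the channel where it was pushed home: within 0.08 rad and 4 mm of the centre line, its centre 27 to 45 mm before the stop's origin (all of step 2 and x of strip_center in the frame of stop between -0.045 and -0.027 m and y of strip_center in the frame of stop between -0.004 and 0.004 m and z of strip_center in the frame of stop between 0.004 and 0.012 m and angle between the y axis of strip_center and the x axis of fixture, either way round below 0.08 rad and linear speed of strip below 0.02 m/s and velocity of joint handle below 0.1 rad/s); the robot touches nothing.
It fails at once if the strip is driven against the end stop with more than 16 N (contact force between strip and stop above 16 N).
It fails at once if the handle is pushed with more than 30 N (contact force between any of the fingers, the arm and handle above 30 N).
It fails at once if a bystander (carton, tape roll or rocker switch) is shifted by more than 25 mm (distance of any of lug_carton, tape_roll, rocker from where it was at the start of the episode above 0.025 m).
It also fails if it takes over 69 s, if anything falls off the work surface, if the arm or the gripper's body presses on something with over 40 N, if the wrist force passes 120 N, or if a joint passes its speed limit or range.

## Working session

There is one attempt and no reset: what is moved stays moved. The work goes in short steps, Python scripts to look and compute and a tool call to move; the robot and the scene stay as the last step left them, time stands still between calls to the robot, and variables do not carry over. Pictures are saved under pics/ and viewed, at most 10 in all, crops included, and the job is handed in when it is done.

Besides the shell and the picture viewer there is one more tool, called after "Call:" as name(argument=value, ...), one argument or row to a line, values as JSON. send_rows: Moves the arm, as the interface text tells. Its arguments: {"type":"object","properties":{"increments":{"type":"array"},"newtons":{"type":"number"}},"required":["increments"]}

```bash
mkdir -p pics; ls; cat > h.py <<'E'
import numpy as np, cv2
from scipy.spatial.transform import Rotation as R
from rig import get_state, optics, sign_off
def cam(name):
    s=get_state(); d=optics.get_image(name); K=np.array(d["K"])
    if name=="wrist":
        q=s["ee_rot"]; T=np.eye(4); T[:3,:3]=R.from_quat([q[1],q[2],q[3],q[0]]).as_matrix(); T[:3,3]=s["position"]
        C=T@np.array(d["T_tool_cam"]); Rc=C[:3,:3]; o=C[:3,3]
    else:
        Rm=cv2.Rodrigues(np.array(d["rvec"],float))[0]; Rc=Rm.T; o=-Rm.T@np.array(d["tvec"],float).ravel()
    return d["pixels"],K,Rc,o
def ray(K,Rc,o,uv,z):
    uv=np.atleast_2d(uv).astype(float)
    r=np.c_[uv,np.ones(len(uv))]@np.linalg.inv(K).T@Rc.T
    return o+r*((z-o[2])/r[:,2])[:,None]
def proj(K,Rc,o,P):
    p=(np.atleast_2d(P)-o)@Rc@K.T
    return p[:,:2]/p[:,2:]
E
python3 - <<'E'
from h import *
print(get_state())
for n in ("top","scene"):
    im,K,Rc,o=cam(n); cv2.imwrite(f"pics/{n}0.png",im); np.savez(f"{n}0.npz",im=im,K=K,Rc=Rc,o=o); print(n,K[0,0],o,Rc[:,2])
E
```

```text
pics
{'clock': 0.0, 'qpos': array([ 9.92022624e-01,  2.76586365e-01,  1.50611627e+00,  5.35336722e-06,
        1.36067955e+00, -1.20987837e-01]), 'qd': array([-0.0004817 ,  0.00181338,  0.00013476,  0.00068244, -0.00127668,
       -0.00119437]), 'effort': array([ 9.86648556e-04, -4.16760814e+01, -2.45800692e+01, -1.18270427e-04,
        1.10330171e-02, -1.03466351e-05]), 'position': array([0.25380616, 0.51530718, 0.1932514 ]), 'ee_rot': array([-3.09171539e-04,  2.26899925e-01,  9.73917668e-01, -8.39657387e-04]), 'contact_force': array([ 0.27865918,  0.24853236, -0.18974813]), 'moment': array([-0.02703608,  0.02180669, -0.01648221]), 'gripper_force': 0.0, 'width': 0.08500068628075413}
top 497.57946668022817 [0.40401101 0.14179534 0.96835426] [ 0.06761514 -0.01960463 -0.99751885]
scene 586.3991728621507 [-0.11340025 -0.25852381  0.80525003] [ 0.59915485  0.38550595 -0.70171121]
```

View pics/top0.png

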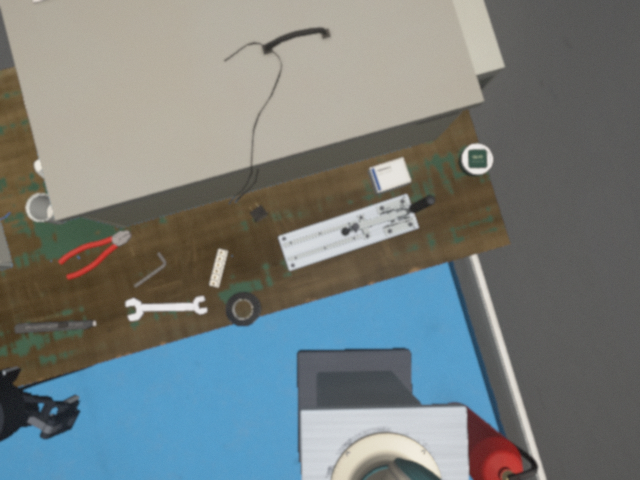

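View pics/scene0.png

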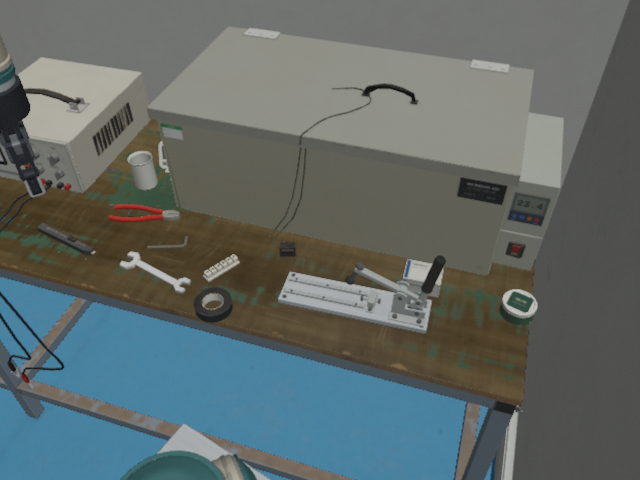

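The top view shows the plate with corners near (279,238), (289,270), (418,228) and (407,195). The strip is near (218,268), the tape at (242,308), the rocker at (258,213), the carton at (390,174) and the handle's black grip near (424,203). Behind them stands the tall bath.

```bash
python3 - <<'E'
from h import *
d=np.load("top0.npz"); im,K,Rc,o=[d[k] for k in("im","K","Rc","o")]
hsv=cv2.cvtColor(im,cv2.COLOR_BGR2HSV)
m=((hsv[...,1]<70)&(hsv[...,2]>110)).astype(np.uint8)
m=cv2.morphologyEx(m,cv2.MORPH_CLOSE,np.ones((3,3)))
n,lab,st,c=cv2.connectedComponentsWithStats(m)
for i in range(1,n):
    x,y,w,h,a=st[i]
    if a<80 or not(180<c[i][0]<440 and 150<c[i][1]<300): continue
    P=np.argwhere(lab==i)[:,::-1].astype(np.float32)
    z=.016 if a<800 else .012
    r=cv2.minAreaRect(P); b=ray(K,Rc,o,cv2.boxPoints(r),z)
    W=b[:,:2]; l=[np.linalg.norm(W[1]-W[0]),np.linalg.norm(W[2]-W[1])]
    e=(W[1]-W[0]) if l[0]>l[1] else W[2]-W[1]
    print(i,a,c[i],"ctr",W.mean(0),"len",l,"yaw",np.arctan2(e[1],e[0]),"\n",W)
for nm,uv,z in(("tape",(242,308),.019),("rocker",(258,213),.025),("carton",(390,174),.034),("grip",(424,203),.1)): print(nm,ray(K,Rc,o,uv,z))
for y0,x0,s in((185,270,4),):
    cv2.imwrite("pics/top0c.png",cv2.resize(im[180:300,200:450],None,fx=3.2,fy=3.2,interpolation=cv2.INTER_CUBIC))
E
```

```text
4 1073 [389.89468779 174.39235788] ctr [ 0.59845509 -0.02322743] len [np.float64(0.07472551968684381), np.float64(0.055961405017804944)] yaw -1.2620375826094845 
 [[ 0.61386233  0.02039102]
 [ 0.63656964 -0.05080085]
 [ 0.58292884 -0.06674898]
 [ 0.56045956  0.00424909]]
5 5180 [347.31042471 232.10250965] ctr [0.48799053 0.06058035] len [np.float64(0.26909978276377206), np.float64(0.07507103759044893)] yaw -1.2648907126653044 
 [[ 0.48315297  0.19984669]
 [ 0.56419422 -0.05676003]
 [ 0.49225575 -0.0782197 ]
 [ 0.4123592   0.17745446]]
10 460 [218.09130435 267.63043478] ctr [0.42304671 0.31078018] len [np.float64(0.07499250328688352), np.float64(0.02223578213940078)] yaw -0.2501152697785053 
 [[0.38960541 0.33076532]
 [0.46226444 0.3122035 ]
 [0.45647304 0.29073516]
 [0.38384393 0.30941672]]
tape [[0.3458401  0.26567262 0.019     ]]
rocker [[0.52527794 0.23288951 0.025     ]]
carton [[ 0.59468591 -0.01979695  0.034     ]]
grip [[ 0.52849795 -0.06708067  0.1       ]]
```

View pics/top0c.png

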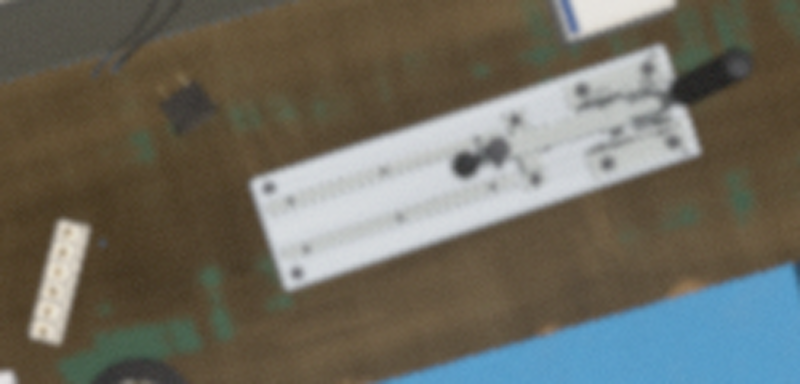

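The crop shows the strip at lower left, holes up. The channel rails are clear, and the pad spindle hangs near the end of the rails. I'll move above the strip, lining up the fingers across its width.

Call:
send_rows(
  increments=[
    {"gripper":0,"linear":[0.169,-0.204,-0.04],"delta_rot":[0,0,0.207]},
    {"gripper":0,"linear":[0.169,-0.204,-0.04],"delta_rot":[0,0,0.207]},
    {"gripper":0,"linear":[0.169,-0.204,-0.04],"delta_rot":[0,0,0.207]},
    {"gripper":0,"linear":[0.169,-0.204,-0.04],"delta_rot":[0,0,0.207]},
    {"gripper":0,"linear":[0.169,-0.204,-0.04],"delta_rot":[0,0,0.207]},
    {"gripper":0,"linear":[0.169,-0.204,-0.04],"delta_rot":[0,0,0.207]},
    {"gripper":0,"linear":[0.169,-0.204,-0.04],"delta_rot":[0,0,0.207]},
    {"gripper":0,"linear":[0.169,-0.204,-0.04],"delta_rot":[0,0,0.207]},
  ],
)

```text
clock: 0.9
position: [0.4229, 0.3117, 0.1538]
ee_rot: [-0.001, 0.126, 0.992, 0.0]
contact_force: [-0.3, 0.2, 0.9]
width: 0.043
gripper_force: 0.0
```

```bash
cat > w.py <<'E'
from h import *
import sys
def blobs(im,K,Rc,o,z,smax=70,vmin=130,amin=1500):
    hsv=cv2.cvtColor(im,cv2.COLOR_BGR2HSV)
    m=((hsv[...,1]<smax)&(hsv[...,2]>vmin)).astype(np.uint8)
    m=cv2.morphologyEx(m,cv2.MORPH_CLOSE,np.ones((9,9)))
    n,lab,st,c=cv2.connectedComponentsWithStats(m)
    for i in range(1,n):
        if st[i][4]<amin: continue
        P=np.argwhere(lab==i)[:,::-1].astype(np.float32)
        W=ray(K,Rc,o,cv2.boxPoints(cv2.minAreaRect(P)),z)[:,:2]
        l=[np.linalg.norm(W[1]-W[0]),np.linalg.norm(W[2]-W[1])]
        e=(W[1]-W[0]) if l[0]>l[1] else W[2]-W[1]
        print(i,st[i],"ctr",W.mean(0).round(4),"len",np.round(l,4),"yaw",np.arctan2(e[1],e[0]).round(3))
E
python3 - <<'E'
from w import *
s=get_state(); print(s["clock"],s["position"],s["ee_rot"],s["qpos"])
im,K,Rc,o=cam("wrist"); cv2.imwrite("pics/w1.png",im); np.savez("w1.npz",im=im,K=K,Rc=Rc,o=o)
print(K[0,0],o,Rc)
blobs(im,K,Rc,o,.016)
E
```

```text
0.9 [0.42286562 0.31167169 0.15378377] [-6.60449586e-04  1.25796583e-01  9.92055835e-01  6.45380407e-05] [ 5.01981035e-01  2.28729114e-01  1.67476383e+00  9.31395857e-04
  1.23909279e+00 -8.16857483e-01]
379.27790112892467 [0.35725916 0.32897066 0.33379082] [[ 0.24954487  0.93184022  0.26344102]
 [ 0.96836228 -0.2397502  -0.06924116]
 [-0.00136166  0.27238512 -0.96218735]]
5 [ 320   42  192  101 4416] ctr [0.3539 0.4098] len [0.1448 0.0408] yaw 1.641
22 [ 308  171   22   83 1731] ctr [0.4242 0.3136] len [0.0174 0.0716] yaw -0.243
39 [    0   243   213   185 15147] ctr [0.4847 0.07  ] len [0.2532 0.0693] yaw 1.846
```

View pics/w1.png

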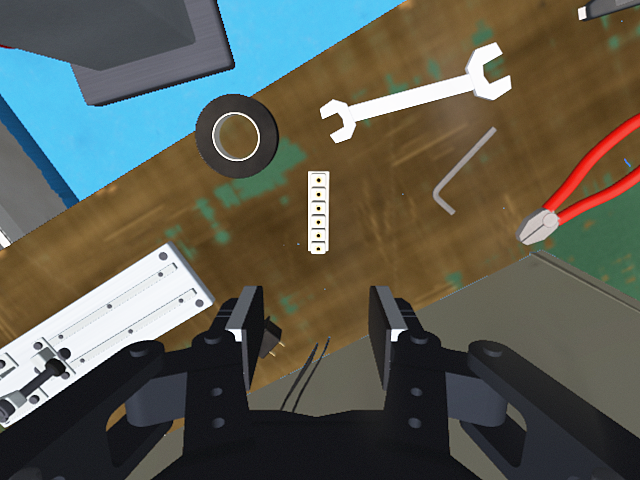

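The wrist view shows the strip at (318,212), rail ends near (175,265) and (200,290), tape at (237,136). It puts the strip at (0.4242, 0.3136), yaw -0.243. Descending to grasp.

Call:
send_rows(
  increments=[
    {"gripper":0,"linear":[0.0013,0.002,-0.05],"delta_rot":[0,0,0.009]},
    {"gripper":0,"linear":[0.0013,0.002,-0.1],"delta_rot":[0,0,0.009]},
    {"gripper":0,"linear":[0.0013,0.002,-0.135],"delta_rot":[0,0,0.009]},
    {"gripper":0,"linear":[0.0013,0.002,-0.1455],"delta_rot":[0,0,0.009]},
    {"gripper":0,"linear":[0.0013,0.002,-0.1455],"delta_rot":[0,0,0.009]},
    {"gripper":0.9,"linear":[0.0013,0.002,-0.1455],"delta_rot":[0,0,0.009]},
    {"gripper":0.9,"linear":[0.0013,0.002,-0.1455],"delta_rot":[0,0,0.009]},
    {"gripper":0.9,"linear":[0.0013,0.002,-0.1455],"delta_rot":[0,0,0.009]},
  ],
  newtons=40,
)

```text
clock: 1.75
position: [0.4257, 0.3147, 0.0104]
ee_rot: [0.002, 0.121, 0.993, 0.001]
contact_force: [0.9, 0.2, -0.8]
width: 0.0046
gripper_force: 0.0
```

Call:
send_rows(
  increments=[
    {"gripper":0.9,"linear":[0,0,0],"delta_rot":[0,0,0]},
    {"gripper":0.9,"linear":[0,0,0],"delta_rot":[0,0,0]},
    {"gripper":0.9,"linear":[0,0,0],"delta_rot":[0,0,0]},
  ],
)

```text
clock: 2.05
position: [0.4246, 0.3138, 0.0089]
ee_rot: [0.0, 0.121, 0.993, 0.0]
contact_force: [0.1, 0.8, -0.3]
width: 0.004
gripper_force: 0.0
```

```bash
python3 - <<'E'
from w import *
s=get_state(); print(s["position"],s["width"])
im,K,Rc,o=cam("wrist"); cv2.imwrite("pics/w2.png",im); np.savez("w2.npz",im=im,K=K,Rc=Rc,o=o)
print(proj(K,Rc,o,[s["position"]]))
E
```

```text
[0.42459429 0.3138211  0.00891878] 0.003960223699285484
[[315.62338821 269.33741497]]
```

View pics/w2.png

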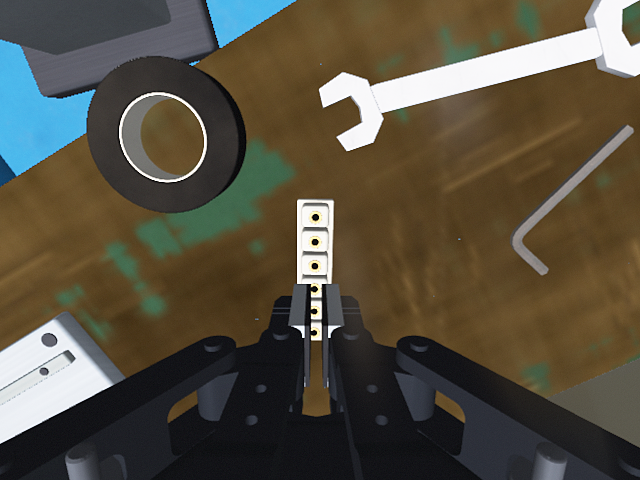

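The fingers have closed to 4 mm and look to be above the strip: it is still visible between them, with the pad tips at row 285. I'll check where the tips really are.

```bash
python3 - <<'E'
from w import *
d=np.load("w2.npz"); K,Rc,o=d["K"],d["Rc"],d["o"]
s=get_state(); q=s["ee_rot"]; T=R.from_quat([q[1],q[2],q[3],q[0]]).as_matrix()
for x in(.011,0,-.011):
  for z in(0,-.01,-.02,-.04): print(x,z,proj(K,Rc,o,s["position"]+T@np.array([x,0.002,z])).round(0), proj(K,Rc,o,s["position"]+T@np.array([x,0.0215,z])).round(0))
m=d["im"]; blobs(m,K,Rc,o,.016)
E
```

```text
0.011 0 [[320. 249.]] [[359. 249.]]
0.011 -0.01 [[320. 255.]] [[361. 255.]]
0.011 -0.02 [[320. 262.]] [[364. 262.]]
0.011 -0.04 [[320. 279.]] [[370. 279.]]
0 0 [[319. 269.]] [[358. 269.]]
0 -0.01 [[320. 277.]] [[360. 277.]]
0 -0.02 [[320. 285.]] [[363. 285.]]
0 -0.04 [[320. 304.]] [[369. 304.]]
-0.011 0 [[319. 289.]] [[357. 289.]]
-0.011 -0.01 [[320. 298.]] [[360. 298.]]
-0.011 -0.02 [[320. 307.]] [[362. 307.]]
-0.011 -0.04 [[320. 329.]] [[368. 329.]]
1 [  319     0   321   151 12403] ctr [0.3532 0.4033] len [0.1324 0.034 ] yaw 1.563
4 [ 513  125  120  150 1756] ctr [0.4138 0.4351] len [0.0728 0.022 ] yaw 2.478
18 [ 291  199   50  142 3991] ctr [0.424  0.3139] len [0.0732 0.0226] yaw 2.882
19 [   0  318  114  126 8072] ctr [0.4458 0.1561] len [0.0739 0.0468] yaw 1.808
```

```bash
python3 - <<'E'
from w import *
s=get_state()
im,K,Rc,o=cam("scene"); p=proj(K,Rc,o,[s["position"],s["position"]+[0,0,.045]]); print(p)
c=p[0].astype(int); 
x0,y0=max(c[0]-100,0),max(c[1]-90,0)
cr=cv2.resize(im[y0:y0+150,x0:x0+200],None,fx=4,fy=4,interpolation=cv2.INTER_CUBIC); print(x0,y0)
for q,col in zip(p,((0,0,255),(0,255,0))): cv2.circle(cr,tuple(((q-[x0,y0])*4).astype(int)),4,col,-1)
cv2.imwrite("pics/s2.png",cr)
E
```

```text
[[220.66996419 266.4059297 ]
 [217.66009617 249.35663756]]
120 176
```

View pics/s2.png

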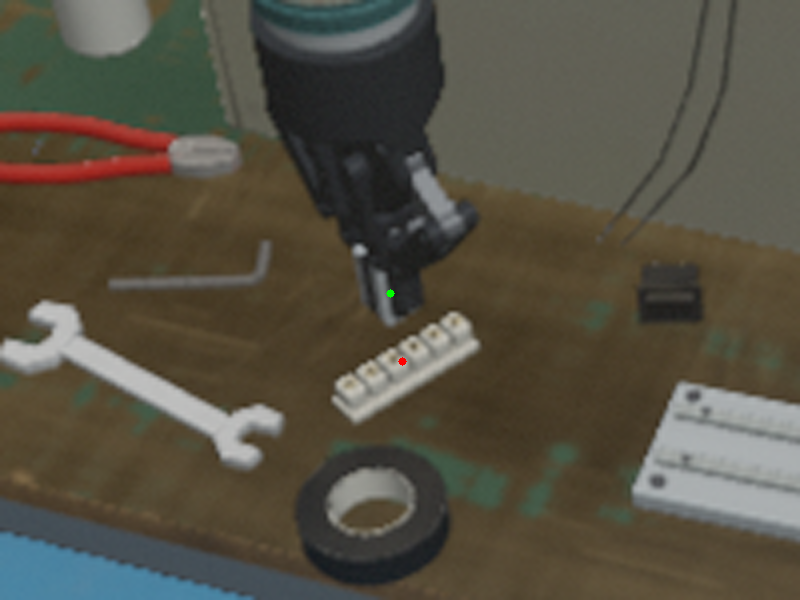

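The scene view shows the real fingertips at crop (395,322), well above the reported TCP (red dot). The real tip is therefore offset from the tool frame. Triangulating it from the scene and wrist views.

```bash
python3 - <<'E'
from w import *
s=get_state(); q=s["ee_rot"]; T=R.from_quat([q[1],q[2],q[3],q[0]]).as_matrix()
a=np.load("w2.npz"); b=np.load("scene0.npz")
def dr(c,uv): v=c["Rc"]@np.linalg.inv(c["K"])@np.array([*uv,1.]); return v/np.linalg.norm(v)
for wu in((302,286),(318,286),(333,286)):
  for su in((217,255.5),(218.7,256.5),(221,255)):
    A,B=dr(a,wu),dr(b,su)
    t=np.linalg.lstsq(np.c_[A,-B],b["o"]-a["o"],rcond=None)[0]
    P,Q=a["o"]+t[0]*A,b["o"]+t[1]*B
    print(wu,su,((P+Q)/2).round(4),"tool",(T.T@((P+Q)/2-s["position"])).round(4),"gap",np.linalg.norm(P-Q).round(4))
print(T.round(3))
E
```

```text
(302, 286) (217, 255.5) [0.4167 0.3101 0.0464] tool [ 0.0067 -0.0054 -0.0377] gap 0.0004
(302, 286) (218.7, 256.5) [0.4191 0.3093 0.0417] tool [ 0.0042 -0.0056 -0.033 ] gap 0.0013
(302, 286) (221, 255) [0.4217 0.3084 0.0415] tool [ 0.0014 -0.0059 -0.0328] gap 0.0062
(318, 286) (217, 255.5) [0.4216 0.3156 0.039 ] tool [ 0.0033  0.0011 -0.0303] gap 0.0008
(318, 286) (218.7, 256.5) [0.4241 0.315  0.0341] tool [ 0.0006  0.0011 -0.0254] gap 0.0018
(318, 286) (221, 255) [0.4268 0.3141 0.0339] tool [-0.0022  0.0009 -0.0252] gap 0.0068
(333, 286) (217, 255.5) [0.4266 0.3213 0.0314] tool [-0.0003  0.0079 -0.0227] gap 0.0013
(333, 286) (218.7, 256.5) [0.4294 0.3209 0.0262] tool [-0.003   0.0081 -0.0175] gap 0.0023
(333, 286) (221, 255) [0.4321 0.32   0.0259] tool [-0.0059  0.0079 -0.0172] gap 0.0073
[[-0.971  0.24   0.   ]
 [ 0.24   0.971  0.   ]
 [-0.     0.    -1.   ]]
```

The tips sit roughly 25–40 mm short of the reported TCP. I'll open to about 30 mm and feel downwards for the table beside the strip.

Call:
send_rows(
  increments=[
    {"gripper":0.25,"linear":[0,0,0],"delta_rot":[0,0,0]},
    {"gripper":0.25,"linear":[0,0,0],"delta_rot":[0,0,0]},
    {"gripper":0.25,"linear":[0,0,0],"delta_rot":[0,0,0]},
    {"gripper":0.25,"linear":[0,0,-0.005],"delta_rot":[0,0,0]},
    {"gripper":0.25,"linear":[0,0,-0.01],"delta_rot":[0,0,0]},
    {"gripper":0.25,"linear":[0,0,-0.015],"delta_rot":[0,0,0]},
    {"gripper":0.25,"linear":[0,0,-0.015],"delta_rot":[0,0,0]},
  ],
)

```text
clock: 2.85
position: [0.4237, 0.3134, -0.0074]
ee_rot: [-0.001, 0.121, 0.993, -0.001]
contact_force: [-0.5, -0.2, -0.8]
width: 0.032
gripper_force: 0.0
```

Call:
send_rows(
  increments=[
    {"gripper":0.25,"linear":[0,0,-0.003],"delta_rot":[0,0,0]},
    {"gripper":0.25,"linear":[0,0,-0.005],"delta_rot":[0,0,0]},
    {"gripper":0.25,"linear":[0,0,-0.005],"delta_rot":[0,0,0]},
  ],
)

```text
clock: 3.15
position: [0.4242, 0.3137, -0.0117]
ee_rot: [-0.0, 0.121, 0.993, -0.0]
contact_force: [-0.4, -0.3, 0.0]
width: 0.0323
gripper_force: 0.0
```

Call:
send_rows(
  increments=[
    {"gripper":0.25,"linear":[0,0,-0.002],"delta_rot":[0,0,0]},
    {"gripper":0.25,"linear":[0,0,-0.003],"delta_rot":[0,0,0]},
    {"gripper":0.25,"linear":[0,0,-0.003],"delta_rot":[0,0,0]},
  ],
)

```text
clock: 3.45
position: [0.4244, 0.3138, -0.0145]
ee_rot: [-0.0, 0.121, 0.993, -0.0]
contact_force: [-0.3, -1.2, -0.9]
width: 0.0319
gripper_force: 0.0
```

Call:
send_rows(
  increments=[
    {"gripper":0.25,"linear":[0,0,-0.002],"delta_rot":[0,0,0]},
    {"gripper":0.25,"linear":[0,0,-0.003],"delta_rot":[0,0,0]},
    {"gripper":0.25,"linear":[0,0,-0.003],"delta_rot":[0,0,0]},
  ],
)

```text
clock: 3.75
position: [0.4243, 0.3137, -0.0175]
ee_rot: [-0.0, 0.121, 0.993, -0.0]
contact_force: [-0.2, -0.3, -0.4]
width: 0.0324
gripper_force: 0.0
```

Call:
send_rows(
  increments=[
    {"gripper":0.25,"linear":[0,0,-0.002],"delta_rot":[0,0,0]},
    {"gripper":0.25,"linear":[0,0,-0.003],"delta_rot":[0,0,0]},
    {"gripper":0.25,"linear":[0,0,-0.003],"delta_rot":[0,0,0]},
  ],
)

```text
clock: 4.05
position: [0.4243, 0.3137, -0.0206]
ee_rot: [-0.0, 0.121, 0.993, -0.0]
contact_force: [0.5, 0.6, 0.5]
width: 0.0321
gripper_force: 0.0
```

```bash
python3 - <<'E'
from w import *
s=get_state(); print(s["position"],s["contact_force"])
a=cam("wrist")[0]; b=cam("scene")[0]
cv2.imwrite("pics/c3.png",np.hstack([cv2.resize(a[180:400,200:430],None,fx=1.7,fy=1.7),cv2.resize(b[200:310,160:270],(391,374),interpolation=cv2.INTER_CUBIC)]))
E
```

```text
[ 0.42434796  0.31372275 -0.02056339] [0.45289172 0.62916089 0.49110747]
```

View pics/c3.png

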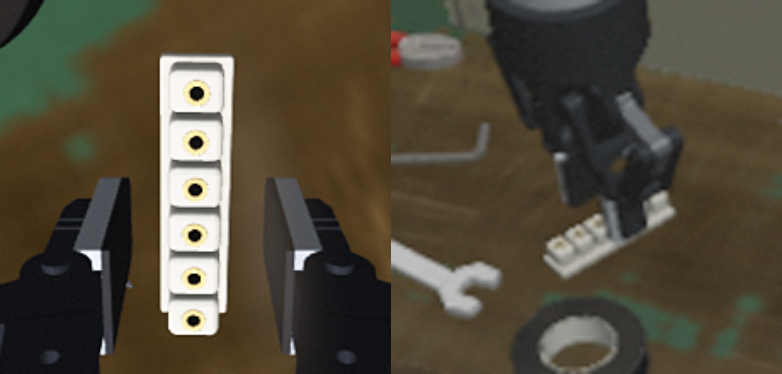

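The fingers straddle the strip evenly (pad tips at crop columns 131 and 265, strip at 197), still some millimetres above the table. Continuing down.

Call:
send_rows(
  increments=[
    {"gripper":0.25,"linear":[0,0,-0.002],"delta_rot":[0,0,0]},
    {"gripper":0.25,"linear":[0,0,-0.003],"delta_rot":[0,0,0]},
    {"gripper":0.25,"linear":[0,0,-0.003],"delta_rot":[0,0,0]},
  ],
)

```text
clock: 4.45
position: [0.4243, 0.3137, -0.0236]
ee_rot: [-0.0, 0.121, 0.993, -0.0]
contact_force: [-0.6, 0.1, -0.0]
width: 0.0323
gripper_force: 0.0
```

Call:
send_rows(
  increments=[
    {"gripper":0.25,"linear":[0,0,-0.002],"delta_rot":[0,0,0]},
    {"gripper":0.25,"linear":[0,0,-0.003],"delta_rot":[0,0,0]},
    {"gripper":0.25,"linear":[0,0,-0.003],"delta_rot":[0,0,0]},
  ],
)

```text
clock: 4.75
position: [0.4243, 0.3137, -0.0266]
ee_rot: [-0.0, 0.121, 0.993, -0.0]
contact_force: [-1.0, 0.3, 0.6]
width: 0.0321
gripper_force: 0.0
```

Call:
send_rows(
  increments=[
    {"gripper":0.25,"linear":[0,0,-0.001],"delta_rot":[0,0,0]},
    {"gripper":0.25,"linear":[0,0,-0.002],"delta_rot":[0,0,0]},
    {"gripper":0.25,"linear":[0,0,-0.002],"delta_rot":[0,0,0]},
  ],
)

```text
clock: 5.05
position: [0.4244, 0.3138, -0.0285]
ee_rot: [-0.0, 0.121, 0.993, -0.0]
contact_force: [0.0, -0.4, -1.2]
width: 0.0317
gripper_force: 0.0
```

Call:
send_rows(
  increments=[
    {"gripper":0.25,"linear":[0,0,-0.001],"delta_rot":[0,0,0]},
    {"gripper":0.25,"linear":[0,0,-0.002],"delta_rot":[0,0,0]},
    {"gripper":0.25,"linear":[0,0,-0.002],"delta_rot":[0,0,0]},
  ],
)

```text
clock: 5.35
position: [0.4243, 0.3138, -0.0305]
ee_rot: [-0.0, 0.121, 0.993, -0.0]
contact_force: [-0.0, -0.2, -0.3]
width: 0.0324
gripper_force: 0.0
```

Call:
send_rows(
  increments=[
    {"gripper":0.25,"linear":[0,0,-0.001],"delta_rot":[0,0,0]},
    {"gripper":0.25,"linear":[0,0,-0.002],"delta_rot":[0,0,0]},
    {"gripper":0.25,"linear":[0,0,-0.002],"delta_rot":[0,0,0]},
  ],
)

```text
clock: 5.65
position: [0.4244, 0.3137, -0.0325]
ee_rot: [-0.0, 0.121, 0.993, -0.0]
contact_force: [0.6, 0.2, -0.4]
width: 0.0317
gripper_force: 0.0
```

Call:
send_rows(
  increments=[
    {"gripper":0.25,"linear":[0,0,-0.001],"delta_rot":[0,0,0]},
    {"gripper":0.25,"linear":[0,0,-0.002],"delta_rot":[0,0,0]},
    {"gripper":0.25,"linear":[0,0,-0.002],"delta_rot":[0,0,0]},
  ],
)

```text
clock: 5.95
position: [0.4243, 0.3138, -0.0345]
ee_rot: [-0.0, 0.121, 0.993, -0.0]
contact_force: [-0.3, -0.5, 1.3]
width: 0.0323
gripper_force: 0.0
```

Call:
send_rows(
  increments=[
    {"gripper":0.25,"linear":[0,0,-0.001],"delta_rot":[0,0,0]},
    {"gripper":0.25,"linear":[0,0,-0.002],"delta_rot":[0,0,0]},
    {"gripper":0.25,"linear":[0,0,-0.002],"delta_rot":[0,0,0]},
  ],
)

```text
clock: 6.25
position: [0.4244, 0.3138, -0.0365]
ee_rot: [-0.0, 0.121, 0.993, -0.0]
contact_force: [-0.3, 0.2, -0.2]
width: 0.0319
gripper_force: 0.0
```

Call:
send_rows(
  increments=[
    {"gripper":0.25,"linear":[0,0,-0.001],"delta_rot":[0,0,0]},
    {"gripper":0.25,"linear":[0,0,-0.002],"delta_rot":[0,0,0]},
    {"gripper":0.25,"linear":[0,0,-0.002],"delta_rot":[0,0,0]},
  ],
)

```text
clock: 6.55
position: [0.4245, 0.3139, -0.0378]
ee_rot: [0.0, 0.121, 0.993, 0.0]
contact_force: [-0.8, -0.4, 4.5]
width: 0.0321
gripper_force: 2.6
```

The tips touched the table at reported z ≈ -0.037, so the true tip lies about 37 mm behind the reported TCP at this opening. I'll raise 11 mm and grip.

Call:
send_rows(
  increments=[
    {"gripper":0.25,"linear":[0,0,0.0115],"delta_rot":[0,0,0]},
    {"gripper":0.25,"linear":[0,0,0.0115],"delta_rot":[0,0,0]},
    {"gripper":0.9,"linear":[0,0,0.0115],"delta_rot":[0,0,0]},
    {"gripper":0.9,"linear":[0,0,0.0115],"delta_rot":[0,0,0]},
    {"gripper":0.9,"linear":[0,0,0.0115],"delta_rot":[0,0,0]},
    {"gripper":0.9,"linear":[0,0,0.0115],"delta_rot":[0,0,0]},
  ],
  newtons=40,
)

```text
clock: 7.15
position: [0.4249, 0.3141, -0.0263]
ee_rot: [0.0, 0.121, 0.993, 0.0]
contact_force: [-0.2, -0.5, 6.0]
width: 0.0162
gripper_force: 39.1
```

The strip is gripped (39 N). Lifting and swinging to above the rear of the channel.

Call:
send_rows(
  increments=[
    {"gripper":0.9,"linear":[0,0,0.04],"delta_rot":[0,0,0]},
    {"gripper":0.9,"linear":[0,0,0.08],"delta_rot":[0,0,0]},
    {"gripper":0.9,"linear":[0.01,-0.03,0.09],"delta_rot":[0,0,-0.146]},
    {"gripper":0.9,"linear":[0.02,-0.06,0.09],"delta_rot":[0,0,-0.292]},
    {"gripper":0.9,"linear":[0.025,-0.09,0.09],"delta_rot":[0,0,-0.438]},
    {"gripper":0.9,"linear":[0.03,-0.12,0.09],"delta_rot":[0,0,-0.584]},
    {"gripper":0.9,"linear":[0.035,-0.145,0.09],"delta_rot":[0,0,-0.73]},
    {"gripper":0.9,"linear":[0.035,-0.165,0.09],"delta_rot":[0,0,-0.876]},
  ],
)

```text
clock: 7.95
position: [0.4598, 0.1473, 0.0629]
ee_rot: [0.0, 0.533, 0.846, -0.0]
contact_force: [-0.4, -0.6, -1.5]
width: 0.0165
gripper_force: 39.6
```

Call:
send_rows(
  increments=[
    {"gripper":0.9,"linear":[0,0,0],"delta_rot":[0,0,-0.146]},
    {"gripper":0.9,"linear":[0,0,0],"delta_rot":[0,0,-0.146]},
    {"gripper":0.9,"linear":[0,0,0],"delta_rot":[0,0,-0.146]},
    {"gripper":0.9,"linear":[0,0,0],"delta_rot":[0,0,-0.146]},
  ],
)

```text
clock: 8.35
position: [0.4593, 0.1492, 0.063]
ee_rot: [-0.0, 0.59, 0.808, -0.0]
contact_force: [1.0, -0.5, -0.9]
width: 0.0164
gripper_force: 39.6
```

```bash
python3 - <<'E'
from w import *
s=get_state(); print(s["clock"],s["position"],s["ee_rot"],s["width"],s["contact_force"])
im,K,Rc,o=cam("wrist"); cv2.imwrite("pics/w4.png",im); np.savez("w4.npz",im=im,K=K,Rc=Rc,o=o)
E
```

```text
8.35 [0.45934073 0.14917916 0.06298223] [-7.52478365e-05  5.89598968e-01  8.07696138e-01 -1.42590150e-05] 0.016420434780454688 [ 1.0476832  -0.53659903 -0.93764191]
```

View pics/w4.png

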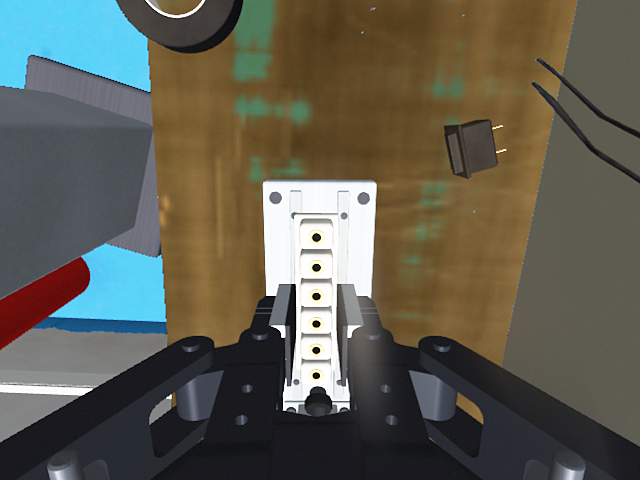

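The wrist view shows the strip (end at columns 294–340, row 214) above the channel, with plate end corners at (263,181) and (377,181) and rails at columns 290–302 and 338–350. It is well aligned. I'll work out the offsets.

```bash
python3 - <<'E'
from w import *
d=np.load("w4.npz"); im,K,Rc,o=[d[k] for k in("im","K","Rc","o")]
g=cv2.cvtColor(im,cv2.COLOR_BGR2GRAY)
for r in(200,205,215,222,230,250,270): print(r,' '.join(f"{x}:{v}" for x,v in zip(range(258,384),g[r,258:384]) if abs(int(g[r,x+1])-int(g[r,x-1]))>22))
c=ray(K,Rc,o,[(263,181),(377,181),(265,290),(374.5,290)],.012)[:,:2]; print(c.round(4))
e=c[1]-c[0]; print("end edge",np.linalg.norm(e),np.arctan2(e[1],e[0]),"sides",[np.arctan2(*(c[i]-c[j])[::-1]) for i,j in((2,0),(3,1))])
E
```

```text
200 261:96 262:73 263:244 268:255 269:224 270:112 280:115 281:243 336:252 337:220 338:226 357:231 358:121 368:108 369:172 370:253 374:255 375:204 376:76
205 262:80 263:230 289:232 336:253 337:214 338:225 374:255 375:199 376:58
215 262:89 263:138 264:246 289:246 290:219 291:144 292:102 293:104 294:172 295:241 338:229 339:252 340:199 341:116 346:119 347:157 348:223 349:249 374:239 375:134 376:84
222 263:93 264:246 294:251 299:255 300:183 301:107 302:130 303:149 331:155 332:204 333:255 373:255 374:213 375:73
230 262:91 263:69 264:248 312:241 314:236 320:245 373:254 374:188 375:73
250 264:102 265:245 300:243 301:141 302:101 330:140 331:186 332:255 346:244 348:243 372:254 373:189 374:77
270 264:76 265:216 266:251 293:246 295:246 312:248 313:124 314:1 318:5 319:140 320:250 336:255 371:254 372:189 373:82
[[0.4181 0.1764]
 [0.484  0.1975]
 [0.4386 0.1077]
 [0.5073 0.1297]]
end edge 0.06924679110917852 0.30979624498209307 sides [np.float64(-1.280943116456625), np.float64(-1.2398194915856804)]
```

```bash
python3 - <<'E'
from w import *
d=np.load("w4.npz"); K,Rc,o=[d[k] for k in("K","Rc","o")]
psi=-1.261; ex=np.array([np.cos(psi),np.sin(psi)]); ey=np.array([-ex[1],ex[0]])
L=ray(K,Rc,o,[(262.7,200),(263.4,222),(265.2,270)],.012)[:,:2]; Rr=ray(K,Rc,o,[(375.4,200),(374.4,222),(372.3,270)],.012)[:,:2]
E=ray(K,Rc,o,[(320,181)],.012)[0,:2]
print("L",L@ey,"R",Rr@ey, "mid",(L@ey+Rr@ey)/2)
mid=((L@ey+Rr@ey)/2).mean(); org=ex*(E@ex+.150)+ey*mid; print("origin",org,"ex",ex,"ey",ey)
s=get_state()["position"][:2]
print("TCP fix",(s-org)@ex,(s-org)@ey)
for z in (.098,.104,.108):
    q=ray(K,Rc,o,[(316.5,237),(316,296),(316,376),(317,214)],z)[:,:2]-org; print(z,(q@ex).round(4),(q@ey).round(4))
    q=ray(K,Rc,o,[(294,215),(340,215),(300.5,222),(332,222)],z)[:,:2]-org; print("  w",(q@ey).round(4))
E
```

```text
L [0.45134073 0.45124182 0.45119141] R [0.52075037 0.52072367 0.52071538] mid [0.48604555 0.48598274 0.48595339]
origin [0.49621992 0.04394143] ex [ 0.30486467 -0.95239568] ey [0.95239568 0.30486467]
TCP fix -0.11152513892867061 -0.003011006074400206
0.098 [-0.1391 -0.1136 -0.075  -0.1485] [-0.0016 -0.0018 -0.0018 -0.0014]
  w [-0.0104  0.0076 -0.0079  0.0045]
0.104 [-0.1408 -0.1164 -0.0794 -0.1498] [-0.0016 -0.0018 -0.0018 -0.0014]
  w [-0.01    0.0072 -0.0076  0.0042]
0.108 [-0.142  -0.1182 -0.0823 -0.1507] [-0.0016 -0.0018 -0.0018 -0.0014]
  w [-0.0098  0.0069 -0.0075  0.004 ]
```

Wrist view says the strip sits about 1.7 mm to -y of the centre line, while the top camera says about 0. I'll go lower with a partial correction and measure again from nearer.

Call:
send_rows(
  increments=[
    {"gripper":0.9,"linear":[0.0011,0.0004,-0.03],"delta_rot":[0,0,0]},
    {"gripper":0.9,"linear":[0.0011,0.0004,-0.055],"delta_rot":[0,0,0]},
    {"gripper":0.9,"linear":[0.0011,0.0004,-0.055],"delta_rot":[0,0,0]},
    {"gripper":0.9,"linear":[0.0011,0.0004,-0.055],"delta_rot":[0,0,0]},
  ],
)

```text
clock: 8.8
position: [0.4604, 0.1495, 0.0082]
ee_rot: [-0.0, 0.59, 0.807, -0.0]
contact_force: [0.3, -0.1, -0.8]
width: 0.0165
gripper_force: 39.6
```

```bash
python3 - <<'E'
from w import *
s=get_state(); print(s["clock"],s["position"],s["contact_force"])
im,K,Rc,o=cam("wrist"); cv2.imwrite("pics/w5.png",im); np.savez("w5.npz",im=im,K=K,Rc=Rc,o=o)
g=cv2.cvtColor(im,cv2.COLOR_BGR2GRAY)
for r in(140,150,160,170,180,190,200,205,210,215,220,225,240,260): print(r,' '.join(f"{x}:{g[r,x]}" for x in range(200,440) if abs(int(g[r,x+1])-int(g[r,x-1]))>35))
E
```

```text
8.8 [0.46042039 0.14951722 0.00815862] [ 0.25911171 -0.12293122 -0.82708105]
140 
150 
160 
170 
180 
190 
200 243:79 244:125 245:222 391:224 392:146 393:94
205 244:92 245:211 246:247 391:239 392:148 393:76
210 244:83 245:189 246:246 257:238 258:188 259:127 260:90 263:90 264:171 265:242 280:223 292:207 293:170 294:150 295:230 341:241 342:189 344:172 356:178 357:231 373:222 374:199 377:207 378:245 391:227 392:127 393:67
215 244:81 245:165 246:244 252:253 253:210 254:118 268:108 269:207 270:253 293:233 295:224 341:231 343:226 367:230 368:137 382:112 383:215 384:252 390:247 391:194 392:101
220 244:84 245:133 246:237 253:220 254:125 268:114 269:205 270:249 292:243 294:247 300:253 301:162 302:98 330:129 331:172 332:254 341:229 343:231 366:250 367:193 368:117 382:101 383:187 384:247 390:241 391:154 392:74
225 245:99 246:218 257:239 258:185 259:139 263:129 264:166 265:199 266:240 299:224 301:225 331:227 333:249 341:227 369:252 370:218 371:150 372:106 378:126 379:168 380:229 390:237 391:131 392:63
240 245:80 246:140 247:240 280:231 281:193 282:132 290:111 291:210 312:247 313:108 314:2 318:9 319:115 320:248 345:222 346:150 354:153 355:204 356:237 389:236 390:138 391:76
260 246:78 247:145 248:242 295:244 319:219 340:229 342:232 388:222 389:124 390:77
```

```bash
python3 - <<'E'
import cv2
im=cv2.imread("pics/w5.png"); cv2.imwrite("pics/w5c.png",cv2.resize(im[180:310,240:400],None,fx=4.5,fy=4.5,interpolation=cv2.INTER_CUBIC))
E
```

```text
(no output)
```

View pics/w5c.png

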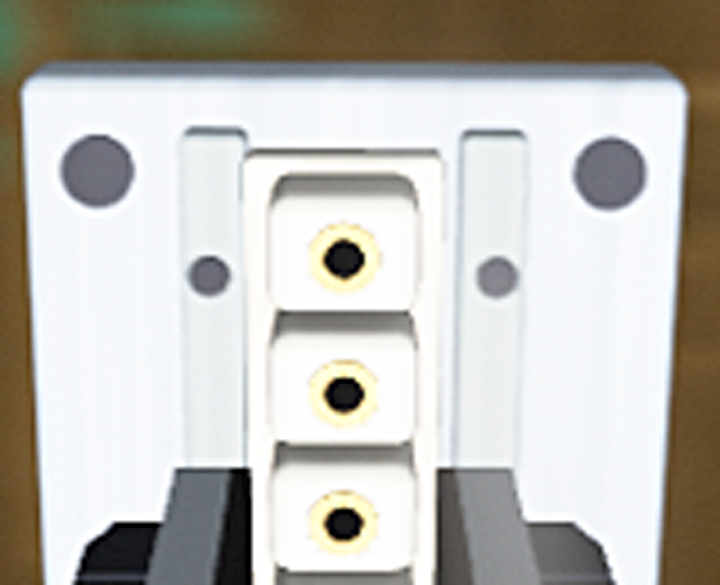

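The crop shows the strip centred at 342 and the channel at 353, so the strip needs about 1 mm more to +y. Yaw is good. Lowering with force watch.

Call:
send_rows(
  increments=[
    {"gripper":0.9,"linear":[0.001,0.0003,0],"delta_rot":[0,0,0]},
    {"gripper":0.9,"linear":[0.001,0.0003,-0.008],"delta_rot":[0,0,0]},
    {"gripper":0.9,"linear":[0.001,0.0003,-0.015],"delta_rot":[0,0,0]},
    {"gripper":0.9,"linear":[0.001,0.0003,-0.018],"delta_rot":[0,0,0]},
    {"gripper":0.9,"linear":[0.001,0.0003,-0.018],"delta_rot":[0,0,0]},
  ],
)

```text
clock: 9.35
position: [0.4609, 0.1494, -0.0105]
ee_rot: [-0.001, 0.591, 0.807, -0.001]
contact_force: [-1.0, 0.1, -0.4]
width: 0.016
gripper_force: 39.6
```

Call:
send_rows(
  increments=[
    {"gripper":0.9,"linear":[0,0,-0.001],"delta_rot":[0,0,0]},
    {"gripper":0.9,"linear":[0,0,-0.002],"delta_rot":[0,0,0]},
    {"gripper":0.9,"linear":[0,0,-0.002],"delta_rot":[0,0,0]},
  ],
)

```text
clock: 9.65
position: [0.4616, 0.1495, -0.0119]
ee_rot: [0.0, 0.591, 0.807, 0.0]
contact_force: [-0.1, -0.5, -0.7]
width: 0.0166
gripper_force: 39.6
```

Call:
send_rows(
  increments=[
    {"gripper":0.9,"linear":[0,0,-0.001],"delta_rot":[0,0,0]},
    {"gripper":0.9,"linear":[0,0,-0.0015],"delta_rot":[0,0,0]},
    {"gripper":0.9,"linear":[0,0,-0.0015],"delta_rot":[0,0,0]},
  ],
)

```text
clock: 9.95
position: [0.4615, 0.1495, -0.0134]
ee_rot: [0.0, 0.591, 0.807, -0.0]
contact_force: [0.1, -0.4, 0.3]
width: 0.0161
gripper_force: 39.6
```

Call:
send_rows(
  increments=[
    {"gripper":0.9,"linear":[0,0,-0.0008],"delta_rot":[0,0,0]},
    {"gripper":0.9,"linear":[0,0,-0.001],"delta_rot":[0,0,0]},
    {"gripper":0.9,"linear":[0,0,-0.001],"delta_rot":[0,0,0]},
  ],
)

```text
clock: 10.25
position: [0.4616, 0.1495, -0.0143]
ee_rot: [0.0, 0.591, 0.807, 0.0]
contact_force: [-1.5, -0.2, 1.0]
width: 0.0168
gripper_force: 39.7
```

Call:
send_rows(
  increments=[
    {"gripper":0.9,"linear":[0,0,-0.0008],"delta_rot":[0,0,0]},
    {"gripper":0.9,"linear":[0,0,-0.001],"delta_rot":[0,0,0]},
    {"gripper":0.9,"linear":[0,0,-0.001],"delta_rot":[0,0,0]},
  ],
)

```text
clock: 10.55
position: [0.4617, 0.1495, -0.0143]
ee_rot: [0.0, 0.591, 0.807, 0.0]
contact_force: [-1.3, -0.1, 9.7]
width: 0.0162
gripper_force: 40.7
```

Call:
send_rows(
  increments=[
    {"gripper":0.9,"linear":[0,0,-0.0008],"delta_rot":[0,0,0]},
    {"gripper":0.9,"linear":[0,0,-0.001],"delta_rot":[0,0,0]},
    {"gripper":0.9,"linear":[0,0,-0.001],"delta_rot":[0,0,0]},
  ],
)

```text
clock: 10.85
position: [0.4617, 0.1495, -0.0144]
ee_rot: [0.0, 0.591, 0.807, 0.0]
contact_force: [-3.1, -1.2, 18.0]
width: 0.0165
gripper_force: 41.6
```

The strip rests on the channel floor: contact at -0.0143, exactly the expected height. Compliance is about 9 N/mm. Now releasing and lifting.

Call:
send_rows(
  increments=[
    {"gripper":0.9,"linear":[0,0,0.0018],"delta_rot":[0,0,0]},
    {"gripper":0.25,"linear":[0,0,0.0018],"delta_rot":[0,0,0]},
    {"gripper":0.25,"linear":[0,0,0.0018],"delta_rot":[0,0,0]},
    {"gripper":0.25,"linear":[0,0,0.0018],"delta_rot":[0,0,0]},
    {"gripper":0.25,"linear":[0,0,0.02],"delta_rot":[0,0,0]},
    {"gripper":0.25,"linear":[0,0,0.05],"delta_rot":[0,0,0]},
    {"gripper":0.25,"linear":[0,0,0.075],"delta_rot":[0,0,0]},
    {"gripper":0.25,"linear":[0,0,0.075],"delta_rot":[0,0,0]},
  ],
)

```text
clock: 11.65
position: [0.4644, 0.15, 0.0614]
ee_rot: [0.002, 0.591, 0.807, 0.002]
contact_force: [0.2, 0.1, -0.2]
width: 0.0321
gripper_force: 0.0
```

```bash
python3 - <<'E'
from w import *
s=get_state(); print(s["clock"],s["position"],s["ee_rot"],s["contact_force"])
im,K,Rc,o=cam("wrist"); cv2.imwrite("pics/w6.png",im); np.savez("w6.npz",im=im,K=K,Rc=Rc,o=o)
org=np.array([.49622,.04394]);ex=np.array([.30486,-.9524]);ey=np.array([.9524,.30486])
hsv=cv2.cvtColor(im,cv2.COLOR_BGR2HSV)
# holes: dark blobs in the strip area
m=(hsv[...,2]<60).astype(np.uint8)
n,lab,st,c=cv2.connectedComponentsWithStats(m)
for i in range(1,n):
    if 15<st[i][4]<250:
        for z in(.026,):
            q=ray(K,Rc,o,c[i],z)[0,:2]-org; print(c[i].round(1),st[i][4],(q@ex).round(4),(q@ey).round(4))
g=cv2.cvtColor(im,cv2.COLOR_BGR2GRAY)
for r in(190,200,210,220,230): print(r,' '.join(f"{x}:{g[r,x]}" for x in range(255,385) if abs(int(g[r,x+1])-int(g[r,x-1]))>12))
print("col316",' '.join(f"{y}:{g[y,316]}" for y in range(170,260) if abs(int(g[y+1,316])-int(g[y-1,316]))>12))
E
```

```text
11.65 [0.46438079 0.15003513 0.06137756] [0.00237535 0.59065263 0.80691867 0.00246681] [ 0.24722598  0.0932205  -0.17913168]
[161.8  10.8] 110 -0.237 -0.0737
[171.1  22.6] 19 -0.2317 -0.0696
[184.4  26.5] 28 -0.2299 -0.0631
[84.  72.6] 134 -0.2083 -0.1177
[454.4 143.2] 16 -0.1718 0.0801
[310.8 199.8] 19 -0.1405 0.0006
[244.3 302.9] 153 -0.076 -0.0411
[387.7 302.9] 152 -0.0755 0.048
[240.4 311.5] 59 -0.0701 -0.0439
[391.7 311.5] 58 -0.0696 0.0508
190 263:247 264:234 266:235 267:245 279:246 280:211 281:165 289:161 290:129 291:188 292:241 299:255 300:238 301:143 303:143 319:143 320:120 321:188 322:251 327:240 328:197 329:141 338:146 339:206 340:243 366:235 367:134 368:63 369:76
200 259:250 260:179 261:100 269:100 270:121 271:219 272:250 279:241 290:236 292:233 296:245 307:247 308:143 309:0 310:14 312:6 313:48 314:229 315:250 321:243 323:250 325:248 326:238 327:226 329:231 340:235 347:253 348:225 349:131 350:100 358:105 359:163 360:238 365:248 366:196 367:96 368:70
210 279:240 290:240 292:230 293:245 299:254 300:239 301:140 302:96 303:108 320:102 321:208 322:255 325:248 326:240 327:222 329:234 340:241 365:242 366:148 367:77
220 255:248 279:246 280:232 290:240 291:205 292:225 293:244 299:245 301:250 307:249 308:157 309:1 310:14 312:7 313:36 314:231 315:251 321:243 323:250 326:242 327:224 329:235 340:243 364:249 365:217 366:113 367:71
230 255:242 279:249 280:231 290:241 291:209 292:219 293:243 297:250 300:243 301:145 302:96 320:113 321:186 322:250 325:246 326:238 327:222 328:223 329:236 339:226 340:242 364:245 365:171 366:88
col316 177:70 178:88 179:117 180:144 181:211 182:236 183:244 185:232 186:163 187:250 188:244 189:106 190:151 191:224 192:249 208:247 209:82 210:111 211:155 212:234 213:251 228:255 229:88 230:110 231:149 232:227 233:249 247:255 248:224 249:94 250:125 251:179 252:240 253:251
```

The strip lies centred between the rails: flange at columns 293–326 between 291 and 329. Its rear end is at fixture x ≈ -0.147. Next I close the fingers, tilt 25° backwards and go behind the strip's rear end.

Call:
send_rows(
  increments=[
    {"gripper":1,"linear":[-0.005,0.015,0],"delta_rot":[-0.1,-0.032,0]},
    {"gripper":1,"linear":[-0.01,0.03,0],"delta_rot":[-0.21,-0.067,0]},
    {"gripper":1,"linear":[-0.014,0.0445,-0.01],"delta_rot":[-0.32,-0.102,0]},
    {"gripper":1,"linear":[-0.014,0.0445,-0.02],"delta_rot":[-0.415,-0.133,0]},
    {"gripper":1,"linear":[-0.014,0.0445,-0.02],"delta_rot":[-0.415,-0.133,0]},
    {"gripper":1,"linear":[-0.014,0.0445,-0.02],"delta_rot":[-0.415,-0.133,0]},
    {"gripper":1,"linear":[-0.014,0.0445,-0.02],"delta_rot":[-0.415,-0.133,0]},
  ],
)

```text
clock: 12.4
position: [0.4476, 0.1931, 0.0386]
ee_rot: [0.174, 0.577, 0.788, -0.127]
contact_force: [-0.2, -0.4, 0.9]
width: 0.0001
gripper_force: 0.0
```

```bash
cat >> h.py <<'E'
ex=np.array([.30486,-.9524,0]);ey=np.array([.9524,.30486,0]); o0=np.array([.4617+.1111*.30486,.1495-.1111*.9524,0])
def tip(off=.034):
    s=get_state(); q=s["ee_rot"]; T=R.from_quat([q[1],q[2],q[3],q[0]]).as_matrix()
    p=s["position"]-off*T[:,2]
    f=lambda v:np.round([(v-o0)@ex,(v-o0)@ey,v[2]],4)
    print(s["clock"],"tip",f(p),"front",f(p+.011*T[:,0]*np.sign(T[:,0]@ex)),"tilt",np.degrees(np.arctan2(T[:,2]@ex,-T[:,2][2])).round(1),"ydot",(T[:,1]@ey).round(4),"TCP",s["position"].round(4),"F",f(o0+s["contact_force"]),s["width"])
E
python3 -c "
from h import *
tip()"
```

```text
12.4 tip [-1.712e-01 -1.000e-04  6.940e-02] front [-0.1613 -0.0002  0.0741] tilt 24.9 ydot 1.0 TCP [0.4476 0.1931 0.0386] F [ 0.3321 -0.3446  0.9463] 6.011219354850746e-05
```

Call:
send_rows(
  increments=[
    {"gripper":1,"linear":[0,0,-0.03],"delta_rot":[0,0,0]},
    {"gripper":1,"linear":[0,0,-0.049],"delta_rot":[0,0,0]},
    {"gripper":1,"linear":[0,0,-0.049],"delta_rot":[0,0,0]},
  ],
)

```text
clock: 12.7
position: [0.4466, 0.1917, -0.0114]
ee_rot: [0.174, 0.578, 0.787, -0.129]
contact_force: [0.7, -0.8, -0.2]
width: -0.0001
gripper_force: 0.0
```

Call:
send_rows(
  increments=[
    {"gripper":1,"linear":[0.0015,-0.0048,0],"delta_rot":[0,0,0]},
    {"gripper":1,"linear":[0.003,-0.0095,0],"delta_rot":[0,0,0]},
    {"gripper":1,"linear":[0.0046,-0.0143,0],"delta_rot":[0,0,0]},
    {"gripper":1,"linear":[0.0061,-0.019,0],"delta_rot":[0,0,0]},
    {"gripper":1,"linear":[0.0076,-0.0238,0],"delta_rot":[0,0,0]},
    {"gripper":1,"linear":[0.0076,-0.0238,0],"delta_rot":[0,0,0]},
  ],
)

```text
clock: 13.3
position: [0.4554, 0.1697, -0.01]
ee_rot: [0.175, 0.577, 0.788, -0.127]
contact_force: [-0.1, -0.0, -0.5]
width: -0.0004
gripper_force: 0.0
```

```bash
python3 -c "
from h import *
tip()
im,K,Rc,o=cam('top'); np.savez('top1.npz',im=im)
cv2.imwrite('pics/t1.png',im)
im,K,Rc,o=cam('wrist'); cv2.imwrite('pics/w7.png',im); np.savez('w7.npz',im=im,K=K,Rc=Rc,o=o)
"
```

```text
13.3 tip [-1.466e-01  1.000e-04  2.090e-02] front [-1.366e-01  1.000e-04  2.550e-02] tilt 25.0 ydot 1.0 TCP [ 0.4554  0.1697 -0.01  ] F [ 0.0093 -0.0638 -0.485 ] -0.0004179348731214796
```

```bash
cat >> h.py <<'E'
def strip(z=.020):
    for n in("scene","top"):
        im,K,Rc,o=cam(n); f=im.astype(int)
        m=((f[...,2]-f[...,0]>6)&(f.min(2)>140)).astype(np.uint8)
        P=np.argwhere(m)[:,::-1].astype(float)
        W=ray(K,Rc,o,P,z)-o0; a,b=W@ex,W@ey
        k=(abs(b)<.016)&(a>-.2)&(a<.05)
        if k.sum()>5: print(n,k.sum(),"x 2-98%",np.percentile(a[k],[2,25,50,75,98]).round(4),"y",np.percentile(b[k],[5,50,95]).round(4))
E
python3 -c "
from h import *
strip()
d=np.load('scene0.npz'); im=d['im']; print(im[262:274:3,206:236:6].tolist(), im[290:300:4,300:340:10].tolist())"
```

```text
scene 267 x 2-98% [-0.1389 -0.1213 -0.103  -0.0853 -0.0693] y [-0.0115  0.0018  0.0116]
top 358 x 2-98% [-0.1384 -0.1217 -0.1045 -0.0867 -0.0698] y [-0.0093 -0.001   0.0071]
[[[44, 64, 79], [37, 59, 71], [37, 58, 71], [134, 155, 162], [152, 160, 160]], [[39, 61, 72], [40, 59, 72], [92, 116, 125], [160, 168, 170], [151, 160, 163]], [[37, 57, 70], [101, 122, 130], [167, 175, 176], [138, 145, 147], [127, 135, 136]], [[136, 154, 161], [170, 179, 180], [125, 133, 133], [150, 157, 158], [38, 58, 70]]] [[[165, 163, 158], [175, 174, 170], [174, 173, 169], [171, 170, 166]], [[130, 132, 127], [160, 163, 160], [169, 167, 163], [173, 172, 167]], [[174, 172, 169], [164, 163, 158], [132, 133, 129], [157, 160, 156]]]
```

The colour mask finds the strip clearly. It spans fixture x -0.139 to -0.069, following the push. Now estimating the stop location from the first pictures.

```bash
python3 -c "
from h import *
d=np.load('top0.npz'); 
for uv in((515,120),(535,180),(497,152),(465,165),(525,150)):
    p=ray(d['K'],d['Rc'],d['o'],(200+uv[0]/3.2,180+uv[1]/3.2),.025)-o0; print(uv,(p@ex).round(4),(p@ey).round(4))
d=np.load('scene0.npz'); im=d['im']
c=[]
P=proj(d['K'],d['Rc'],d['o'],[o0+ex*a+ey*b+[0,0,.02] for a in(-.03,.05) for b in(-.02,.02)]);x0,y0=P.min(0).astype(int)-15;x1,y1=P.max(0).astype(int)+15
print(x0,y0,x1,y1)
s=min(800/(x1-x0),600/(y1-y0)); cr=cv2.resize(im[y0:y1,x0:x1],None,fx=s,fy=s,interpolation=cv2.INTER_CUBIC)
for a in np.arange(-.03,.06,.01):
    p=[tuple(((proj(d['K'],d['Rc'],d['o'],[o0+ex*a+ey*b+[0,0,.012]])[0]-[x0,y0])*s).astype(int)) for b in(-.035,-.028)]
    cv2.line(cr,p[0],p[1],(0,0,255),1); cv2.putText(cr,str(int(round(a*1000))),p[0],0,.5,(0,0,255))
cv2.imwrite('pics/s8.png',cr)"
```

```text
(515, 120) [0.012] [0.0148]
(535, 180) [0.0115] [-0.023]
(497, 152) [-0.0045] [0.0001]
(465, 165) [-0.0251] [-0.0011]
(525, 150) [0.0117] [-0.0041]
330 270 409 326
```

View pics/s8.png

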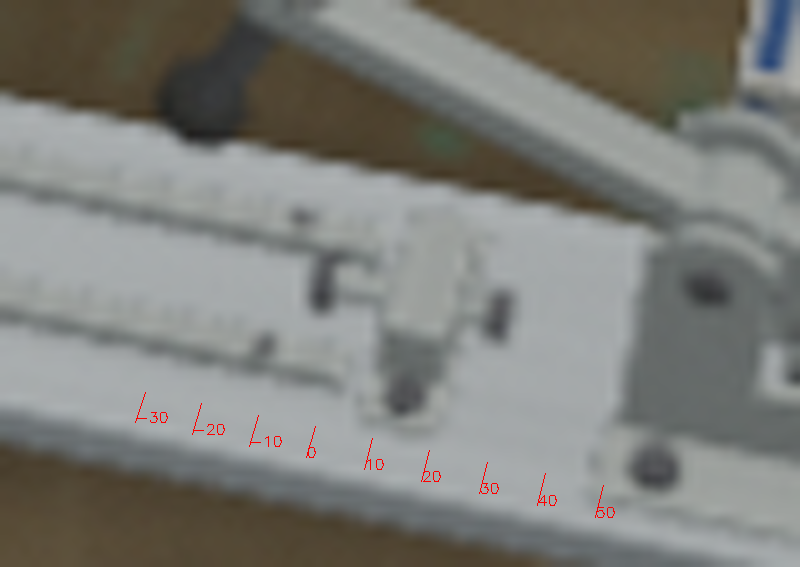

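The screw tip (black disc at (322,285)) is at about fixture x = -5 mm, so the strip has about 60 mm to go. Advancing 50 mm gently, then feeling.

Call:
send_rows(
  increments=[
    {"gripper":1,"linear":[0.0024,-0.0076,0],"delta_rot":[0,0,0]},
    {"gripper":1,"linear":[0.0049,-0.0152,0],"delta_rot":[0,0,0]},
    {"gripper":1,"linear":[0.0073,-0.0229,0],"delta_rot":[0,0,0]},
    {"gripper":1,"linear":[0.0098,-0.0305,0],"delta_rot":[0,0,0]},
    {"gripper":1,"linear":[0.0119,-0.0371,0],"delta_rot":[0,0,0]},
    {"gripper":1,"linear":[0.0137,-0.0429,0],"delta_rot":[0,0,0]},
    {"gripper":1,"linear":[0.0149,-0.0467,0],"delta_rot":[0,0,0]},
    {"gripper":1,"linear":[0.0152,-0.0476,0],"delta_rot":[0,0,0]},
  ],
)

```text
clock: 14.3
position: [0.4704, 0.1221, -0.0103]
ee_rot: [0.175, 0.577, 0.788, -0.127]
contact_force: [-0.1, 0.8, 0.7]
width: -0.0001
gripper_force: 0.2
```

```bash
python3 -c "
from h import *
tip();strip()"
```

```text
14.3 tip [-0.0967 -0.0001  0.0205] front [-0.0867 -0.0001  0.0251] tilt 25.0 ydot 1.0 TCP [ 0.4704  0.1221 -0.0103] F [-0.7755  0.1258  0.6937] -0.00014686495743931573
scene 278 x 2-98% [-0.0887 -0.0712 -0.0533 -0.0353 -0.0198] y [-0.0119  0.0017  0.0116]
top 559 x 2-98% [-0.198  -0.1764 -0.086  -0.0588 -0.0323] y [-0.0097  0.0008  0.0134]
```

Call:
send_rows(
  increments=[
    {"gripper":1,"linear":[0.0003,-0.001,0],"delta_rot":[0,0,0]},
    {"gripper":1,"linear":[0.0006,-0.0019,0],"delta_rot":[0,0,0]},
    {"gripper":1,"linear":[0.0009,-0.0029,0],"delta_rot":[0,0,0]},
    {"gripper":1,"linear":[0.0012,-0.0038,0],"delta_rot":[0,0,0]},
    {"gripper":1,"linear":[0.0012,-0.0038,0],"delta_rot":[0,0,0]},
  ],
)

```text
clock: 14.9
position: [0.4716, 0.1188, -0.0104]
ee_rot: [0.175, 0.577, 0.788, -0.127]
contact_force: [-1.2, 0.2, -0.0]
width: 0.0
gripper_force: 0.0
```

Call:
send_rows(
  increments=[
    {"gripper":1,"linear":[0.0003,-0.001,0],"delta_rot":[0,0,0]},
    {"gripper":1,"linear":[0.0003,-0.001,0],"delta_rot":[0,0,0]},
  ],
)

```text
clock: 15.1
position: [0.4719, 0.1177, -0.0104]
ee_rot: [0.175, 0.577, 0.788, -0.127]
contact_force: [-0.6, -0.4, 0.2]
width: 0.0001
gripper_force: 0.0
```

Call:
send_rows(
  increments=[
    {"gripper":1,"linear":[0.0002,-0.0007,0],"delta_rot":[0,0,0]},
    {"gripper":1,"linear":[0.0002,-0.0007,0],"delta_rot":[0,0,0]},
  ],
)

```text
clock: 15.3
position: [0.4721, 0.117, -0.0104]
ee_rot: [0.175, 0.577, 0.788, -0.127]
contact_force: [0.0, 0.3, 1.0]
width: -0.0002
gripper_force: 0.0
```

Call:
send_rows(
  increments=[
    {"gripper":1,"linear":[0.0002,-0.0007,0],"delta_rot":[0,0,0]},
    {"gripper":1,"linear":[0.0002,-0.0007,0],"delta_rot":[0,0,0]},
  ],
)

```text
clock: 15.5
position: [0.4723, 0.1163, -0.0104]
ee_rot: [0.175, 0.577, 0.788, -0.127]
contact_force: [0.3, 0.8, -0.5]
width: 0.0002
gripper_force: 0.0
```

Call:
send_rows(
  increments=[
    {"gripper":1,"linear":[0.0002,-0.0007,0],"delta_rot":[0,0,0]},
    {"gripper":1,"linear":[0.0002,-0.0007,0],"delta_rot":[0,0,0]},
  ],
)

```text
clock: 15.7
position: [0.4725, 0.1156, -0.0104]
ee_rot: [0.175, 0.577, 0.788, -0.127]
contact_force: [-0.3, -0.1, 0.1]
width: -0.0001
gripper_force: 0.1
```

Call:
send_rows(
  increments=[
    {"gripper":1,"linear":[0.0002,-0.0007,0],"delta_rot":[0,0,0]},
    {"gripper":1,"linear":[0.0002,-0.0007,0],"delta_rot":[0,0,0]},
  ],
)

```text
clock: 15.9
position: [0.4727, 0.1149, -0.0104]
ee_rot: [0.175, 0.577, 0.788, -0.127]
contact_force: [1.0, -0.3, 0.1]
width: 0.0
gripper_force: 0.1
```

Call:
send_rows(
  increments=[
    {"gripper":1,"linear":[0.0002,-0.0007,0],"delta_rot":[0,0,0]},
    {"gripper":1,"linear":[0.0002,-0.0007,0],"delta_rot":[0,0,0]},
  ],
)

```text
clock: 16.1
position: [0.4729, 0.1142, -0.0104]
ee_rot: [0.175, 0.577, 0.788, -0.127]
contact_force: [0.5, -0.0, -0.5]
width: 0.0005
gripper_force: 0.1
```

Call:
send_rows(
  increments=[
    {"gripper":1,"linear":[0.0002,-0.0007,0],"delta_rot":[0,0,0]},
    {"gripper":1,"linear":[0.0002,-0.0007,0],"delta_rot":[0,0,0]},
  ],
)

```text
clock: 16.3
position: [0.4731, 0.1135, -0.0104]
ee_rot: [0.175, 0.577, 0.788, -0.127]
contact_force: [0.3, 1.0, 0.2]
width: 0.0
gripper_force: 0.1
```

```bash
python3 -c "
from h import *
tip();strip()"
```

```text
16.3 tip [-0.0877 -0.0002  0.0205] front [-0.0778 -0.0002  0.0251] tilt 25.0 ydot 1.0 TCP [ 0.4731  0.1135 -0.0104] F [-0.8989  0.6327  0.1644] 2.0446825699402793e-05
scene 275 x 2-98% [-0.0788 -0.0619 -0.0438 -0.026  -0.0108] y [-0.0123  0.0008  0.0115]
top 599 x 2-98% [-0.198  -0.1737 -0.1535 -0.0564 -0.017 ] y [-0.0098  0.0013  0.0139]
```

Still following, with the strip front at about -7 mm. Continuing to feel.

Call:
send_rows(
  increments=[
    {"gripper":1,"linear":[0.0002,-0.0007,0],"delta_rot":[0,0,0]},
    {"gripper":1,"linear":[0.0002,-0.0007,0],"delta_rot":[0,0,0]},
  ],
)

```text
clock: 16.6
position: [0.4733, 0.1129, -0.0104]
ee_rot: [0.175, 0.577, 0.788, -0.127]
contact_force: [0.3, 0.5, -0.3]
width: -0.0001
gripper_force: 0.1
```

Call:
send_rows(
  increments=[
    {"gripper":1,"linear":[0.0002,-0.0007,0],"delta_rot":[0,0,0]},
    {"gripper":1,"linear":[0.0002,-0.0007,0],"delta_rot":[0,0,0]},
  ],
)

```text
clock: 16.8
position: [0.4735, 0.1121, -0.0104]
ee_rot: [0.175, 0.577, 0.788, -0.127]
contact_force: [-0.1, -0.8, -0.0]
width: -0.0001
gripper_force: 0.1
```

Call:
send_rows(
  increments=[
    {"gripper":1,"linear":[0.0002,-0.0007,0],"delta_rot":[0,0,0]},
    {"gripper":1,"linear":[0.0002,-0.0007,0],"delta_rot":[0,0,0]},
  ],
)

```text
clock: 17.0
position: [0.4737, 0.1117, -0.0104]
ee_rot: [0.175, 0.577, 0.788, -0.127]
contact_force: [0.6, 1.5, 1.0]
width: -0.0002
gripper_force: 0.8
```

Call:
send_rows(
  increments=[
    {"gripper":1,"linear":[0.0002,-0.0007,0],"delta_rot":[0,0,0]},
    {"gripper":1,"linear":[0.0002,-0.0007,0],"delta_rot":[0,0,0]},
  ],
)

```text
clock: 17.2
position: [0.4739, 0.1116, -0.0105]
ee_rot: [0.175, 0.577, 0.788, -0.126]
contact_force: [-1.3, 5.2, 1.3]
width: -0.0
gripper_force: 2.5
```

That is contact with the stop, about 5 N. Holding it a moment.

Call:
send_rows(
  increments=[
    {"gripper":1,"linear":[0,0,0],"delta_rot":[0,0,0]},
    {"gripper":1,"linear":[0,0,0],"delta_rot":[0,0,0]},
    {"gripper":1,"linear":[0,0,0],"delta_rot":[0,0,0]},
    {"gripper":1,"linear":[0,0,0],"delta_rot":[0,0,0]},
    {"gripper":1,"linear":[0,0,0],"delta_rot":[0,0,0]},
  ],
)

```text
clock: 17.7
position: [0.4739, 0.1116, -0.0105]
ee_rot: [0.175, 0.577, 0.788, -0.126]
contact_force: [-2.7, 5.6, 1.6]
width: -0.0003
gripper_force: 2.7
```

```bash
python3 -c "
from h import *
tip();strip();print(get_state()['qpos'].round(2))"
```

```text
17.7 tip [-0.0856  0.0001  0.0204] front [-0.0756  0.      0.025 ] tilt 24.9 ydot 1.0 TCP [ 0.4739  0.1116 -0.0105] F [-6.1201 -0.8782  1.5584] -0.00025264867416575833
scene 269 x 2-98% [-0.0778 -0.0604 -0.0422 -0.0255 -0.0098] y [-0.0119  0.0017  0.0115]
top 609 x 2-98% [-0.1979 -0.1722 -0.1512 -0.0558 -0.0146] y [-0.0097  0.0014  0.0139]
[ 0.43  0.43  1.98 -0.58  0.87  0.54]
```

Pressed at about 5–6 N for half a second, with the strip front at ≈ -4 mm. I'll back off, rise and set the tool upright again, and check the clearance to the bath.

Call:
send_rows(
  increments=[
    {"gripper":1,"linear":[-0.0012,0.0038,0],"delta_rot":[0,0,0]},
    {"gripper":1,"linear":[-0.0037,0.0114,0],"delta_rot":[0,0,0]},
    {"gripper":1,"linear":[-0.0037,0.0114,0.04],"delta_rot":[0,0,0]},
    {"gripper":1,"linear":[-0.0037,0.0114,0.08],"delta_rot":[0,0,0]},
    {"gripper":1,"linear":[-0.0037,0.0114,0.12],"delta_rot":[0.14,0.045,0]},
    {"gripper":1,"linear":[-0.0037,0.0114,0.16],"delta_rot":[0.28,0.09,0]},
    {"gripper":1,"linear":[-0.0037,0.0114,0.18],"delta_rot":[0.415,0.133,0]},
    {"gripper":1,"linear":[-0.0037,0.0114,0.18],"delta_rot":[0.415,0.133,0]},
  ],
)

```text
clock: 18.6
position: [0.4749, 0.1179, 0.1742]
ee_rot: [0.004, 0.594, 0.804, 0.003]
contact_force: [1.0, 0.1, 0.3]
width: 0.0001
gripper_force: 0.0
```

```bash
python3 -c "
from h import *
tip();strip()
d=np.load('scene0.npz')
for uv in((400,252),(440,262),(488,272)):
    p=ray(d['K'],d['Rc'],d['o'],uv,0.)[0]-o0; print('bath foot',(p@ex).round(3),(p@ey).round(3))
# handle grip: dark blob ends in scene at y=0 plane
f=lambda a,b,z: proj(d['K'],d['Rc'],d['o'],[o0+ex*a+ey*b+[0,0,z]])[0].round(1)
print('pred grip r=48,126',[f(.094+r*np.cos(1.396),0,.026+r*np.sin(1.396)) for r in(.048,.126)])
g=d['im'].max(2)[250:305,415:455]; m=(g<50).astype(np.uint8); n,l,st,c=cv2.connectedComponentsWithStats(m); print(st[1:]+[415,250,0,0,0])
"
```

```text
18.6 tip [-0.0771  0.0026  0.2082] front [-0.0661  0.0025  0.2082] tilt 0.1 ydot 0.9999 TCP [0.4749 0.1179 0.1742] F [0.1734 0.9677 0.2543] 0.00014679750528367923
scene 281 x 2-98% [-0.078  -0.0605 -0.0432 -0.0255 -0.0099] y [-0.0119  0.0013  0.0114]
top 350 x 2-98% [-0.1716 -0.0185  0.0127  0.0332  0.0489] y [-0.0139  0.0086  0.0154]
bath foot 0.04 0.148
bath foot 0.118 0.141
bath foot 0.208 0.138
pred grip r=48,126 [array([426.6, 288.4]), array([441.3, 257.5])]
[[422 256  23  37 365]]
```

The predicted grip position matches the dark grip blob, and the bath is about 140 mm off the centre line. Moving to just behind the handle, high.

Call:
send_rows(
  increments=[
    {"gripper":1,"linear":[0.0123,-0.0382,0],"delta_rot":[0,0,0]},
    {"gripper":1,"linear":[0.0245,-0.0764,0],"delta_rot":[0,0,0]},
    {"gripper":1,"linear":[0.0368,-0.1146,0],"delta_rot":[0,0,0]},
    {"gripper":1,"linear":[0.046,-0.142,0],"delta_rot":[0,0,0]},
    {"gripper":1,"linear":[0.049,-0.1528,0],"delta_rot":[0,0,0]},
    {"gripper":1,"linear":[0.049,-0.1528,0],"delta_rot":[0,0,0]},
    {"gripper":1,"linear":[0.049,-0.1528,0],"delta_rot":[0,0,0]},
  ],
)

```text
clock: 19.4
position: [0.5179, -0.0285, 0.1685]
ee_rot: [-0.002, 0.59, 0.807, -0.0]
contact_force: [0.6, -0.2, -0.8]
width: 0.0002
gripper_force: 0.0
```

```bash
python3 -c "
from h import *
tip(); print(get_state()['qpos'].round(2))"
```

```text
19.4 tip [ 0.0756 -0.0007  0.2025] front [ 0.0866 -0.0007  0.2025] tilt -0.1 ydot 1.0 TCP [ 0.5179 -0.0285  0.1685] F [ 0.4187  0.5098 -0.7775] 0.0002253558491713056
[-0.19  0.21  1.66  0.    1.27 -0.5 ]
```

Call:
send_rows(
  increments=[
    {"gripper":1,"linear":[0,0,-0.035],"delta_rot":[0,0,0]},
    {"gripper":1,"linear":[0.0005,0,-0.0665],"delta_rot":[0,0,0]},
    {"gripper":1,"linear":[0.0018,-0.0039,-0.0665],"delta_rot":[0,0,0]},
    {"gripper":1,"linear":[0.0033,-0.0087,-0.0665],"delta_rot":[0,0,0]},
    {"gripper":1,"linear":[0.0039,-0.0106,-0.0665],"delta_rot":[0,0,0]},
    {"gripper":1,"linear":[0.0039,-0.0106,-0.0665],"delta_rot":[0,0,0]},
  ],
)

```text
clock: 20.0
position: [0.5245, -0.0415, 0.1049]
ee_rot: [0.002, 0.591, 0.807, 0.001]
contact_force: [-0.5, 0.0, 0.7]
width: -0.0002
gripper_force: 0.0
```

```bash
python3 -c "
from h import *
tip()"
```

```text
20.0 tip [0.09   0.0015 0.1389] front [0.101  0.0015 0.1389] tilt 0.1 ydot 1.0 TCP [ 0.5245 -0.0415  0.1049] F [-0.1662 -0.5071  0.6691] -0.00017505706351687476
```

Call:
send_rows(
  increments=[
    {"gripper":1,"linear":[0.0004,-0.0014,0],"delta_rot":[0,0,0]},
    {"gripper":1,"linear":[0.0009,-0.0028,0],"delta_rot":[0,0,0]},
    {"gripper":1,"linear":[0.0013,-0.0042,0],"delta_rot":[0,0,0]},
    {"gripper":1,"linear":[0.0013,-0.0042,0],"delta_rot":[0,0,0]},
  ],
)

```text
clock: 20.4
position: [0.5245, -0.0456, 0.1033]
ee_rot: [0.0, 0.591, 0.807, 0.0]
contact_force: [-0.0, -0.5, -0.2]
width: 0.0003
gripper_force: 0.0
```

```bash
python3 -c "
from h import *
tip()"
```

```text
20.4 tip [0.0939 0.0003 0.1373] front [0.1049 0.0003 0.1373] tilt 0.0 ydot 1.0 TCP [ 0.5245 -0.0456  0.1033] F [ 0.4965 -0.2004 -0.1753] 0.00027932083849609195
```

At the handle's side. Starting the push along the arc, 80° → 70°.

Call:
send_rows(
  increments=[
    {"gripper":1,"linear":[0.0012,-0.0039,-0.002],"delta_rot":[0,0,0]},
    {"gripper":1,"linear":[0.0027,-0.0085,-0.0027],"delta_rot":[0,0,0]},
    {"gripper":1,"linear":[0.0041,-0.013,-0.0037],"delta_rot":[0,0,0]},
    {"gripper":1,"linear":[0.0056,-0.0174,-0.0048],"delta_rot":[0,0,0]},
    {"gripper":1,"linear":[0.0056,-0.0174,-0.0048],"delta_rot":[0,0,0]},
  ],
)

```text
clock: 20.9
position: [0.5299, -0.0633, 0.0981]
ee_rot: [-0.0, 0.591, 0.807, -0.0]
contact_force: [0.5, 2.4, 2.1]
width: -0.0001
gripper_force: 1.1
```

```bash
cat >> h.py <<'E'
def grip():
    im,K,Rc,o=cam("scene"); m=(im.max(2)<50).astype(np.uint8); n,l,st,c=cv2.connectedComponentsWithStats(m)
    for al in range(80,0,-5): 
        a=np.radians(al); p=proj(K,Rc,o,[o0+ex*(.094+r*np.cos(a))+[0,0,.026+r*np.sin(a)] for r in(.055,.07,.085,.118)])
        v=[im[int(y),int(x)].max() for x,y in p]
        print(al,v,end='; ')
    print()
E
python3 -c "
from h import *
tip(); grip()"
```

```text
20.9 tip [1.124e-01 1.000e-04 1.321e-01] front [1.234e-01 1.000e-04 1.321e-01] tilt -0.0 ydot 1.0 TCP [ 0.5299 -0.0633  0.0981] F [-2.1529  1.1626  2.0843] -0.00012307667298836904
80 [np.uint8(104), np.uint8(183), np.uint8(184), np.uint8(47)]; 75 [np.uint8(35), np.uint8(32), np.uint8(56), np.uint8(101)]; 70 [np.uint8(36), np.uint8(36), np.uint8(33), np.uint8(50)]; 65 [np.uint8(36), np.uint8(35), np.uint8(35), np.uint8(96)]; 60 [np.uint8(87), np.uint8(88), np.uint8(89), np.uint8(84)]; 55 [np.uint8(84), np.uint8(89), np.uint8(92), np.uint8(86)]; 50 [np.uint8(80), np.uint8(85), np.uint8(93), np.uint8(94)]; 45 [np.uint8(79), np.uint8(84), np.uint8(87), np.uint8(93)]; 40 [np.uint8(81), np.uint8(84), np.uint8(84), np.uint8(91)]; 35 [np.uint8(82), np.uint8(82), np.uint8(86), np.uint8(81)]; 30 [np.uint8(76), np.uint8(82), np.uint8(82), np.uint8(80)]; 25 [np.uint8(75), np.uint8(80), np.uint8(81), np.uint8(83)]; 20 [np.uint8(75), np.uint8(77), np.uint8(79), np.uint8(79)]; 15 [np.uint8(73), np.uint8(74), np.uint8(73), np.uint8(78)]; 10 [np.uint8(76), np.uint8(78), np.uint8(74), np.uint8(73)]; 5 [np.uint8(74), np.uint8(77), np.uint8(71), np.uint8(74)];
```

The handle follows (≈70°, 3 N). Continuing to 50°.

Call:
send_rows(
  increments=[
    {"gripper":1,"linear":[0.0014,-0.0044,-0.0014],"delta_rot":[0,0,0]},
    {"gripper":1,"linear":[0.0028,-0.0087,-0.003],"delta_rot":[0,0,0]},
    {"gripper":1,"linear":[0.0041,-0.013,-0.0048],"delta_rot":[0,0,0]},
    {"gripper":1,"linear":[0.0055,-0.0171,-0.0067],"delta_rot":[0,0,0]},
    {"gripper":1,"linear":[0.0068,-0.0212,-0.0089],"delta_rot":[0,0,0]},
    {"gripper":1,"linear":[0.0081,-0.0252,-0.0112],"delta_rot":[0,0,0]},
    {"gripper":1,"linear":[0.0093,-0.0291,-0.0137],"delta_rot":[0,0,0]},
    {"gripper":1,"linear":[0.0105,-0.033,-0.0164],"delta_rot":[0,0,0]},
  ],
)

```text
clock: 21.75
position: [0.5405, -0.0964, 0.082]
ee_rot: [0.0, 0.591, 0.807, -0.0]
contact_force: [-2.9, 2.3, 5.7]
width: -0.0
gripper_force: 2.9
```

```bash
python3 -c "
from h import *
tip(); strip()"
```

```text
21.75 tip [1.471e-01 1.000e-04 1.160e-01] front [0.1581 0.     0.116 ] tilt 0.0 ydot 1.0 TCP [ 0.5405 -0.0964  0.082 ] F [-3.1226 -2.0679  5.7107] -1.0363406123643527e-05
scene 245 x 2-98% [-0.0784 -0.0621 -0.0457 -0.0247 -0.0097] y [-0.0122  0.0008  0.0113]
top 263 x 2-98% [-0.0782 -0.0661 -0.0533 -0.0406 -0.0129] y [-0.0098 -0.0019  0.0072]
```

Call:
send_rows(
  increments=[
    {"gripper":1,"linear":[0.0012,-0.0037,-0.0029],"delta_rot":[0,0,0]},
    {"gripper":1,"linear":[0.0023,-0.0072,-0.0059],"delta_rot":[0,0,0]},
    {"gripper":1,"linear":[0.0034,-0.0108,-0.0091],"delta_rot":[0,0,0]},
    {"gripper":1,"linear":[0.0045,-0.014,-0.0125],"delta_rot":[0,0,0]},
    {"gripper":1,"linear":[0.0055,-0.0171,-0.016],"delta_rot":[0,0,0]},
    {"gripper":1,"linear":[0.0064,-0.0201,-0.0196],"delta_rot":[0,0,0]},
    {"gripper":1,"linear":[0.0074,-0.023,-0.0234],"delta_rot":[0,0,0]},
    {"gripper":1,"linear":[0.0082,-0.0257,-0.0273],"delta_rot":[0,0,0]},
  ],
)

```text
clock: 22.65
position: [0.549, -0.123, 0.0552]
ee_rot: [0.001, 0.59, 0.807, -0.001]
contact_force: [-3.7, 0.2, 8.6]
width: -0.0002
gripper_force: 3.7
```

```bash
python3 -c "
from h import *
tip(); strip()"
```

```text
22.65 tip [0.175  0.     0.0892] front [ 0.186  -0.      0.0892] tilt 0.1 ydot 1.0 TCP [ 0.549  -0.123   0.0552] F [-1.3306 -3.4884  8.5871] -0.0001984604173464151
scene 230 x 2-98% [-0.0781 -0.0632 -0.0476 -0.0305 -0.0097] y [-0.0123  0.0004  0.0114]
top 271 x 2-98% [-0.0782 -0.0661 -0.0527 -0.0394 -0.0145] y [-0.0098 -0.0019  0.0072]
```

The force is fine (~9 N), with a small sideways share. I'll drift about 1.5 mm to +y while going on to 20°.

Call:
send_rows(
  increments=[
    {"gripper":1,"linear":[0.0012,-0.0025,-0.004],"delta_rot":[0,0,0]},
    {"gripper":1,"linear":[0.0024,-0.0047,-0.0081],"delta_rot":[0,0,0]},
    {"gripper":1,"linear":[0.0034,-0.0068,-0.0124],"delta_rot":[0,0,0]},
    {"gripper":1,"linear":[0.0044,-0.0085,-0.0167],"delta_rot":[0,0,0]},
  ],
)

```text
clock: 23.15
position: [0.5532, -0.1317, 0.0381]
ee_rot: [0.001, 0.59, 0.807, -0.001]
contact_force: [-2.2, 0.7, 4.9]
width: -0.0001
gripper_force: 2.4
```

```bash
python3 -c "
from h import *
tip(); strip()"
```

```text
23.15 tip [0.1845 0.0014 0.0721] front [0.1955 0.0014 0.0722] tilt 0.1 ydot 1.0 TCP [ 0.5532 -0.1317  0.0381] F [-1.3232 -1.895   4.8542] -0.00011412844945456095
scene 223 x 2-98% [-0.078  -0.0625 -0.0474 -0.0301 -0.0097] y [-0.0122  0.0004  0.0114]
top 263 x 2-98% [-0.078  -0.0661 -0.0533 -0.0403 -0.0143] y [-0.0098 -0.0017  0.0072]
```

Call:
send_rows(
  increments=[
    {"gripper":1,"linear":[0.0006,-0.0019,-0.0044],"delta_rot":[0,0,0]},
    {"gripper":1,"linear":[0.0011,-0.0035,-0.0089],"delta_rot":[0,0,0]},
    {"gripper":1,"linear":[0.0015,-0.0047,-0.0126],"delta_rot":[0,0,0]},
    {"gripper":1,"linear":[0.0018,-0.0056,-0.0163],"delta_rot":[0,0,0]},
    {"gripper":1,"linear":[0.002,-0.0062,-0.0185],"delta_rot":[0,0,0]},
    {"gripper":1,"linear":[0.002,-0.0062,-0.0185],"delta_rot":[0,0,0]},
  ],
)

```text
clock: 23.85
position: [0.5547, -0.1359, 0.0187]
ee_rot: [-0.001, 0.591, 0.807, -0.0]
contact_force: [0.4, 0.1, -0.3]
width: 0.0004
gripper_force: 0.0
```

```bash
python3 -c "
from h import *
tip(); strip(); grip()"
```

```text
23.85 tip [0.1891 0.0016 0.0527] front [0.2001 0.0016 0.0526] tilt -0.1 ydot 1.0 TCP [ 0.5547 -0.1359  0.0187] F [ 0.0594  0.3574 -0.278 ] 0.00036827829529448893
scene 224 x 2-98% [-0.0781 -0.0629 -0.0476 -0.0314 -0.0097] y [-0.0122  0.0004  0.0114]
top 262 x 2-98% [-0.078  -0.0661 -0.0533 -0.0405 -0.0162] y [-0.0097 -0.0013  0.0072]
80 [np.uint8(116), np.uint8(180), np.uint8(181), np.uint8(96)]; 75 [np.uint8(116), np.uint8(178), np.uint8(181), np.uint8(96)]; 70 [np.uint8(119), np.uint8(177), np.uint8(170), np.uint8(95)]; 65 [np.uint8(118), np.uint8(148), np.uint8(92), np.uint8(93)]; 60 [np.uint8(111), np.uint8(86), np.uint8(88), np.uint8(84)]; 55 [np.uint8(83), np.uint8(87), np.uint8(91), np.uint8(83)]; 50 [np.uint8(79), np.uint8(82), np.uint8(92), np.uint8(92)]; 45 [np.uint8(77), np.uint8(82), np.uint8(85), np.uint8(35)]; 40 [np.uint8(80), np.uint8(82), np.uint8(82), np.uint8(65)]; 35 [np.uint8(81), np.uint8(83), np.uint8(84), np.uint8(57)]; 30 [np.uint8(76), np.uint8(80), np.uint8(79), np.uint8(103)]; 25 [np.uint8(74), np.uint8(79), np.uint8(81), np.uint8(45)]; 20 [np.uint8(71), np.uint8(75), np.uint8(76), np.uint8(76)]; 15 [np.uint8(56), np.uint8(74), np.uint8(74), np.uint8(75)]; 10 [np.uint8(48), np.uint8(46), np.uint8(49), np.uint8(64)]; 5 [np.uint8(48), np.uint8(47), np.uint8(45), np.uint8(42)];
```

The force is gone: the handle has passed its dead point and lies down by itself. Retreating straight up, then checking.

Call:
send_rows(
  increments=[
    {"gripper":1,"linear":[0,0,0.03],"delta_rot":[0,0,0]},
    {"gripper":1,"linear":[0,0,0.07],"delta_rot":[0,0,0]},
    {"gripper":1,"linear":[0,0,0.12],"delta_rot":[0,0,0]},
    {"gripper":1,"linear":[0,0,0.15],"delta_rot":[0,0,0]},
    {"gripper":1,"linear":[0,0,0.15],"delta_rot":[0,0,0]},
    {"gripper":1,"linear":[0,0,0.15],"delta_rot":[0,0,0]},
    {"gripper":1,"linear":[0,0,0.15],"delta_rot":[0,0,0]},
  ],
)

```text
clock: 24.7
position: [0.554, -0.1357, 0.1681]
ee_rot: [-0.001, 0.591, 0.807, -0.0]
contact_force: [-0.2, 0.1, 0.1]
width: 0.0003
gripper_force: 0.0
```

```bash
python3 -c "
from h import *
tip(); strip()
im,K,Rc,o=cam('scene'); cv2.imwrite('pics/s9.png',im)
for al in np.arange(16,-3,-1.):
    a=np.radians(al); p=proj(K,Rc,o,[o0+ex*(.094+r*np.cos(a))+[0,0,.026+r*np.sin(a)] for r in(.06,.08,.1,.115)]); print(al,[int(im[int(round(y)),int(round(x))].max()) for x,y in p],end='; ')
"
```

```text
24.7 tip [0.1887 0.001  0.2021] front [0.1997 0.001  0.202 ] tilt -0.1 ydot 1.0 TCP [ 0.554  -0.1357  0.1681] F [-0.1525 -0.1498  0.0806] 0.0002803099524645851
scene 232 x 2-98% [-0.078  -0.0629 -0.0476 -0.0319 -0.0097] y [-0.0123  0.0006  0.0114]
top 264 x 2-98% [-0.0782 -0.0661 -0.0531 -0.0401 -0.0163] y [-0.0097 -0.0015  0.0072]
16.0 [70, 76, 78, 78]; 15.0 [53, 76, 78, 78]; 14.0 [53, 76, 80, 77]; 13.0 [53, 61, 78, 76]; 12.0 [45, 44, 78, 77]; 11.0 [45, 44, 59, 61]; 10.0 [48, 46, 42, 61]; 9.0 [48, 46, 42, 41]; 8.0 [48, 48, 43, 42]; 7.0 [47, 48, 46, 43]; 6.0 [47, 48, 46, 45]; 5.0 [45, 48, 43, 45]; 4.0 [45, 42, 43, 44]; 3.0 [45, 42, 43, 43]; 2.0 [43, 42, 41, 38]; 1.0 [44, 39, 37, 40]; 0.0 [38, 39, 37, 37]; -1.0 [38, 38, 35, 33]; -2.0 [38, 38, 35, 35];
```

The grip's upper edge lies about 5° above the axis line, so the lever is at its end (≈5°). The strip hasn't moved and the robot touches nothing. Handing in.

```bash
python3 -c "
from rig import sign_off
print(sign_off())"
```

```text
the job is handed in; nothing more can be done
None
```

I handed the job in: the strip lies in the channel, was pressed against the stop at about 5–6 N, and is now held by the clamp with its handle down past the dead point. The cameras show the strip in place and the handle at its end position, but the sign-off gave no verdict.

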